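# Set up a sample panel between two horn antennas

### The job

Get the bench ready for a through-the-panel antenna measurement. First clear the calibration-kit case out from between the two horns by sliding it back along the bench until it lies flat against the front of the power supply; then slide the slotted holder midway between the two horn mouths, centred on the line joining them and with its slot square across that line; then take the plain panel (not the one with the window) from the slanted rack and lower it upright into the slot, tall way up and centred, until it rests on the bottom. Do not let the panel drop, slide the case and the holder without lifting them off the bench, and leave everything else where it is.

Things in the scene. Friction and masses are not known exactly. Their poses are not given: they have to be found in the camera images.
- horn_left: Left conical horn antenna, aluminium, on a heavy grey stand, fixed. Origin on the bench below the centre of its mouth; -x is where the mouth looks (to the other horn), z up. Mouth 84 mm wide, centred 95 mm above the bench; top of horn 137 mm high. Horn, brass adapter and stand reach 182 mm behind the mouth (+x); the stand's foot is 80 mm wide (y) and begins 50 mm behind the mouth.
- horn_right: Right horn antenna, the same as the left one and facing it, mouth to mouth on one line, 500 mm apart, fixed. Origin on the bench below the mouth's centre; -x is the direction its mouth looks.
- holder: Panel holder, loose, 0.6 to 1 kg: dark steel foot plate 100 (x) by 120 (y) by 22 mm with two aluminium jaws 120 mm long that leave a slot along y, open at both ends, 12 mm wide, centred, floor 22 mm above the bench. Jaws straight up to 52 mm, then lips flared to 25 mm apart, tops 65 mm above the bench; 34 mm wide over the lips. Origin: centre of underside, z up; same after a half turn.
- cal_case: Calibration-kit case: closed black plastic case with a grey label field, loose, 70 mm (x) by 140 mm (y) by 40 mm high, 0.45 kg (varies by a quarter). Origin at the centre of the underside, z up; either long side may go against the supply.
- power_supply: Grey bench power supply, fixed, 200 mm deep (x) by 400 mm wide (y) by 90 mm high. Origin on the bench below the middle of its flat upright front panel, which is the plane x = 0 and faces -x (the robot); the case behind it reaches to x = 200 mm. Knobs stand out less than 2 mm and do not collide.
- rack: Slanted rack of grey plastic, fixed, 160 (x) by 126 mm (y), walls 44 mm high: two parallel bays 70 mm apart along x. Panels lean in them 0.42 rad from upright, tops towards the rack's +x. A bay covers the lower 76 mm of a panel's under side and 16 mm of the other, with 4 mm play; pull the panel out along its own z axis. Origin: centre of underside. Stands on either side of the bench.
- sample_panel: The plain solid panel to set up: white plastic, 8 mm thick (x), 110 mm wide (y), 140 mm tall (z), 0.2 kg. Origin at its centre; z points up its height to the upper edge. Starts leaning in either bay of the rack, where its upper 60 mm stand free.
- window_panel: The other panel in the rack, to be left there: same outside sizes and white plastic, with a 50 mm wide by 70 mm tall window through its middle. Origin at its centre, axes as for the plain panel.
- waveguide: Bystander: brass waveguide section with round flanges, 122 mm long, 38 mm across, lying beside the power supply's left end. Origin on the bench under its middle.
- meter: Bystander: grey hand-held meter lying on the bench at the far right, 150 by 72 by 30 mm. Origin under its middle.
- mug: Bystander: white mug, 82 mm wide, 95 mm high, beside the power supply's right end. Origin under its middle.
- screwdriver: Bystander: screwdriver lying close in front of the robot. Origin under its middle.
- wrench: Bystander: open-ended wrench lying at the far left. Origin under its middle.

How it is judged (in metres and radians):
On the way, in this order (a step that is already met when the one before it is completed fails the run):
1. the case lies flat against the front of the power supply (x of cal_case in the frame of power_supply between -0.043 and -0.03 m and y of cal_case in the frame of power_supply between -0.15 and 0.15 m and angle between the x axis of cal_case and the x axis of power_supply, either way round below 0.09 rad and linear speed of cal_case below 0.02 m/s), for 0.2 s.
2. the holder stands midway between the horns, on their line and square to it (x of holder in the frame of horn_left between -0.262 and -0.238 m and y of holder in the frame of horn_left between -0.012 and 0.012 m and angle between the x axis of holder and the x axis of horn_left, either way round below 0.09 rad and linear speed of holder below 0.02 m/s), for 0.2 s.
3. the plain panel stands upright on the bottom of the slot (z of sample_panel in the frame of holder between 0.089 and 0.096 m and x of sample_panel in the frame of holder between -0.006 and 0.006 m and y of sample_panel in the frame of holder between -0.014 and 0.014 m and angle between the z axis of sample_panel and the z axis of holder, either way round below 0.13 rad and angle between the x axis of sample_panel and the x axis of horn_left, either way round below 0.15 rad), for 0.2 s.
At the end, for the whole second after the job is handed in: At rest: case within 8 mm of the supply's front, square to 5 deg; holder within 12 mm of midway and of the line between the horns, square to 5 deg; plain panel tall way up on the slot bottom (4 mm), upright to 7 deg, within 14 mm of the slot's middle (all of step 1 and all of step 2 and all of step 3 and linear speed of sample_panel below 0.02 m/s); the robot touches nothing.
It fails at once if the panel is dropped into the slot (falls more than about 13 mm) (horizontal distance between sample_panel and holder below 0.05 m and height (world z) of sample_panel below 0.15 m and linear speed of sample_panel above 0.5 m/s).
It fails at once if the holder is lifted or tipped (height (world z) of holder above 0.012 m or angle between holder's own z axis and vertical above 0.2 rad).
It fails at once if the case is lifted or tipped (height (world z) of cal_case above 0.012 m or angle between cal_case's own z axis and vertical above 0.2 rad).
It fails at once if the window panel is taken out or another thing on the bench is shoved by more than 25 mm (distance of any of waveguide, meter, mug, screwdriver, wrench, window_panel from where it was at the start of the episode above 0.025 m).
It also fails if it takes over 72 s, if anything falls off the work surface, if the arm or the gripper's body presses on something with over 40 N, if the wrist force passes 120 N, or if a joint passes its speed limit or range.

### The arm

A 7-joint arm with a two-finger parallel gripper is mounted at the origin on the work surface. World frame = base frame: x ahead of the robot, y to its left, z up, the work surface at z = 0. Lengths are in m, angles in degrees, forces in N, time in s.
With the tool pointing down it reaches from about 0.4 to 0.925 m from the base axis. Payload 4.1 kg.
Tool frame: the origin (TCP) lies at the very end of the fingers, on their centre line; the grasp point (between the pads) lies 19 mm behind it (grip_depth is the distance from the TCP to the grasp point, in m); z points along the fingers, x is the direction in which the jaws open and shut, and the axes are right-handed (so a half turn about z gives the same grasp; the last joint's range is limited). The gripper opens to 85 mm and grips with 20 to 120 N. Pads are 22 mm wide; open, the fingers measure 114 mm over their backs; the gripper's body (76 mm by 85 mm) begins 54 mm behind the grasp point. The pads swing forward as they close: fully open they stand 13 mm farther back than shut.
Start: joints at [69.901, 22.827, 2.584, 88.041, -1.071, 69.15, -2.905], TCP at [0.162, -0.63, 0.231] pointing down, gripper open.
Joint ranges: [-161.44, 161.44], [-28.35, 127.94], [-78.24, 83.42], [0, 140.83], [-78.03, 258.03], [13.02, 114.36], [-168.23, 168.23]. Speed limits (degrees/s): [147.25, 147.25, 180, 180, 180, 180, 180].

### API

Orientations are given as [roll, pitch, yaw] about the fixed x, y, z axes, in that order (R = Rz(yaw) Ry(pitch) Rx(roll)).
In Python, from cell import sense, get_image, job_done, grip_depth gives the robot as it stands.
- The arm moves only by the tool jog_arm, never from a script. Its argument "moves" is one flat list of numbers, 7 for each row, row after row: the shift along the tool's x, y, z in m, then the turn, a rotation vector about the tool's x, y, z in rad, then the opening, from 0 (shut) to 1 (fully open). A call has 1 to 8 rows; each row is the pose to reach, as a shift and turn from the pose commanded when the call began, along the tool's axes at that moment; what a row does not reach only later rows make up. A row lasts 1/12 s, in which the tool goes at most 41.7 mm and 7.16 degrees, less where a joint would pass 70% of its speed; a pose out of reach is approached as far as the arm can. A call with a gripper value outside its range is refused whole. The fingers move at their own pace and stop on an object; "grip_force" is the grip in N (left out, the last holds). Time passes only in rows, so rows that repeat a pose let the fingers close. It gives the time, the measured TCP pose, the force and the opening at its end, in the units of the state.
- sense(): the state, without advancing time (a new reading comes with each control period).
- get_image(name): name is "scene" or "top" or "wrist"; returns a dict with "pixels" (480x640x3 uint8, blue, green, red), "mtx" (3x3 intrinsics, pixels), "k1" (the pictures are not rectified: a ray, as slopes to the right and down, at radius r is drawn at 1 + k1 r^2 times it, then the intrinsics apply), "cam_to_world" (4x4, takes a point from camera to world coordinates); the wrist camera has in their place "T_tool_cam" (4x4, takes a point from camera to tool coordinates, whose origin is the TCP and whose axes are the tool frame's). Camera axes: x right, y down, z forward; pixel columns grow to the right and rows downward; lengths in m; the calibration is good to about 2 mm. A picture is of the moment at which its call begins: read the wrist's pose just before it. There is no depth.
- job_done(): hands the job in, once; it reports no verdict.
The state is a dict: "time_s": time; "joint_positions": joint angles; "joint_vel": joint speeds; "effort": joint torques, N m; "position": TCP position; "tool_rot": TCP orientation; "contact_force": force on the tool from outside, world axes, zero at the start; "moment": the same for the moment, N m; "gripper_width": finger opening in m.
Only numpy, scipy, OpenCV 4.12 (cv2) and the standard library are available. Lean on these libraries where they do the work, as an engineer would, in place of code of your own. Each camera call takes 0.05 s, during which the arm holds its last target.

## Working session

There is one attempt and no reset: what is moved stays moved. The work goes in short steps, Python scripts to look and compute and a tool call to move; the robot and the scene stay as the last step left them, time stands still between calls to the robot, and variables do not carry over. Pictures are saved under pics/ and viewed, and the job is handed in when it is done.

Besides the shell and the picture viewer there is one more tool, called after ">>>" as name(argument=value, ...) on one line, values as JSON. jog_arm: Moves the arm, as the interface text tells. Its arguments: {"type":"object","properties":{"moves":{"type":"array","items":{"type":"number"}},"grip_force":{"type":"number"}},"required":["moves"]}

```bash
ls; mkdir -p pics; python3 - <<'E'
from cell import sense,get_image,grip_depth
import cv2,numpy as np
print(grip_depth); s=sense(); print(s)
for n in("scene","top","wrist"):
    d=get_image(n); cv2.imwrite(f"pics/{n}0.png",d["pixels"]); print(n,d["mtx"].tolist(),d["k1"],np.round(d.get("cam_to_world",d.get("T_tool_cam")),4).tolist())
    np.savez(f"{n}0.npz",**{k:v for k,v in d.items()})
E
```

```text
pics
0.0187
{'time_s': 0.0, 'joint_positions': array([69.90096236, 22.87162951,  2.5803411 , 88.11413002, -1.07254824,
       69.15105997, -2.90665904]), 'joint_vel': array([-0.04450082, -0.03839257,  0.07612314, -0.01574648,  0.06734006,
        0.03298961,  0.11080379]), 'effort': array([-8.31564412e-04, -4.75118423e+01,  1.36462893e+00, -2.54221237e+01,
        1.17305206e-02,  9.57245647e-03, -4.99533897e-06]), 'position': array([ 0.16180832, -0.62887641,  0.23026712]), 'tool_rot': array([ 1.79993241e+02,  1.12453319e-01, -7.55690761e+01]), 'contact_force': array([ 0.13442798,  0.48241337, -1.17781202]), 'moment': array([0.02330943, 0.00488734, 0.04129687]), 'gripper_width': 0.08525560016134308}
scene [[515.3846807681333, 0.0, 321.4126182061374], [0.0, 515.3846807681333, 237.0345248960117], [0.0, 0.0, 1.0]] -0.15393574379882116 [[-0.7432, 0.5647, -0.3589, 1.0267], [0.669, 0.6192, -0.4111, 0.5911], [-0.01, -0.5456, -0.838, 1.216], [0.0, 0.0, 0.0, 1.0]]
top [[519.9622054974751, 0.0, 323.10697411733986], [0.0, 519.9622054974751, 237.1104011463925], [0.0, 0.0, 1.0]] 0.02834034863401321 [[0.0141, -0.9863, 0.1644, 0.3035], [-0.9999, -0.0133, 0.0056, 0.0293], [-0.0033, -0.1645, -0.9864, 1.4688], [0.0, 0.0, 0.0, 1.0]]
wrist [[373.34161202380625, 0.0, 318.4206245349622], [0.0, 373.34161202380625, 242.42309243793537], [0.0, 0.0, 1.0]] -0.06272660302644119 [[1.0, -0.0006, -0.0004, 0.0], [0.0007, 0.9515, 0.3076, -0.0792], [0.0002, -0.3076, 0.9515, -0.1422], [0.0, 0.0, 0.0, 1.0]]
```

View pics/top0.png

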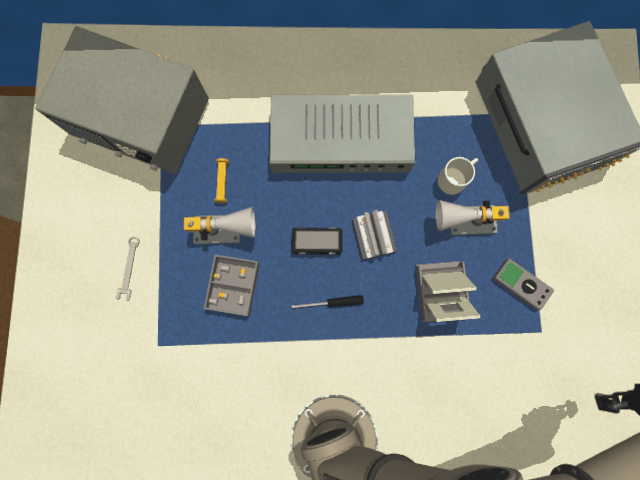

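View pics/scene0.png

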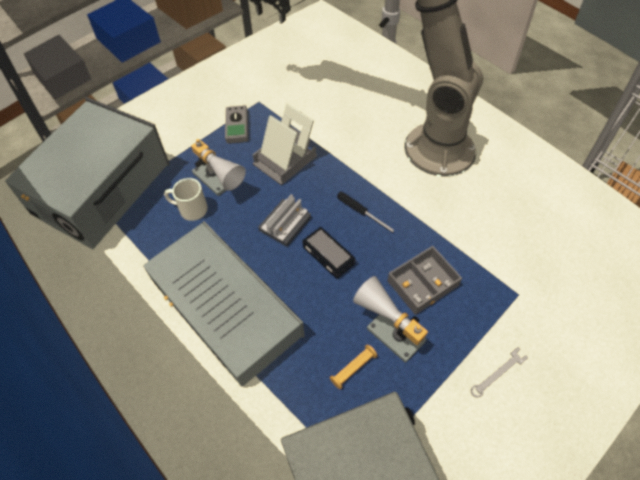

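View pics/wrist0.png

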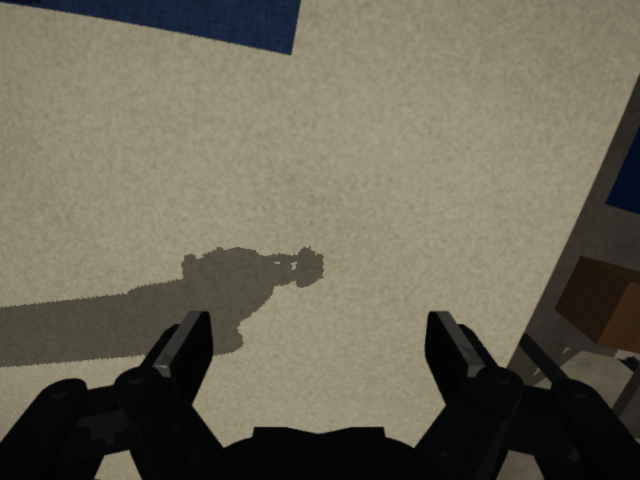

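The top view shows the power supply front edge around row 165, the horns at (240,222) and (455,215), the case at (317,241), the holder at (375,234) and the rack at (447,292). The plain panel is the upper (far) one at (450,281), the window panel the lower one. Next I'll zoom in for corners.

```bash
cat > h.py <<'E'
import numpy as np,cv2
from scipy.spatial.transform import Rotation as R
def load(n): return dict(np.load(n,allow_pickle=True))
def ray(d,uv,T=None):
    uv=np.asarray(uv,float).reshape(-1,2); m=d["mtx"]; k=float(d["k1"])
    p=cv2.undistortPoints(uv.reshape(-1,1,2),m,np.array([k,0,0,0.])).reshape(-1,2)
    T=d["cam_to_world"] if T is None else T
    v=np.c_[p,np.ones(len(p))]@T[:3,:3].T
    return T[:3,3],v
def onz(d,uv,z,T=None):
    o,v=ray(d,uv,T); t=(z-o[2])/v[:,2]; return o+v*t[:,None]
def proj(d,P,T=None):
    T=d["cam_to_world"] if T is None else T
    P=np.asarray(P,float).reshape(-1,3); q=(P-T[:3,3])@T[:3,:3]
    return cv2.projectPoints(q,np.zeros(3),np.zeros(3),d["mtx"],np.array([float(d["k1"]),0,0,0]))[0].reshape(-1,2)
def wristT(d,s):
    T=np.eye(4);T[:3,:3]=R.from_euler('xyz',s["tool_rot"],degrees=True).as_matrix();T[:3,3]=s["position"]
    return T@d["T_tool_cam"]
def crop(img,x0,y0,w,h,s,out):
    c=cv2.resize(img[y0:y0+h,x0:x0+w],None,fx=s,fy=s,interpolation=cv2.INTER_CUBIC)
    for i in range(0,w,20): cv2.putText(c,str(x0+i),(i*s,10),0,.35,(0,255,255),1); cv2.line(c,(i*s,12),(i*s,18),(0,255,255),1)
    for j in range(20,h,20): cv2.putText(c,str(y0+j),(0,j*s+4),0,.35,(0,255,255),1)
    cv2.imwrite(out,c)
E
python3 - <<'E'
from h import *
t=load("top0.npz")["pixels"]
crop(t,180,140,160,120,5,"pics/a.png"); crop(t,340,190,160,140,4,"pics/b.png")
crop(t,260,140,160,40,5,"pics/c.png")
E
```

```text
(no output)
```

View pics/a.png

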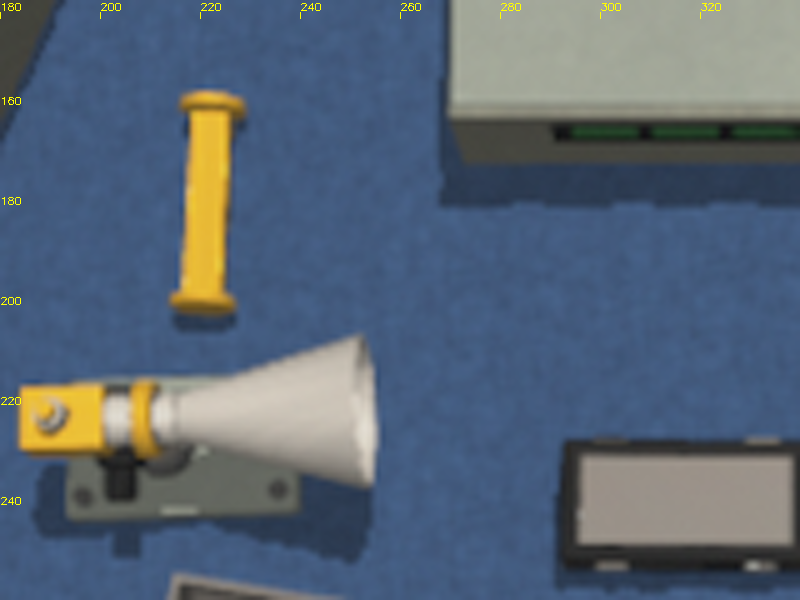

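View pics/b.png

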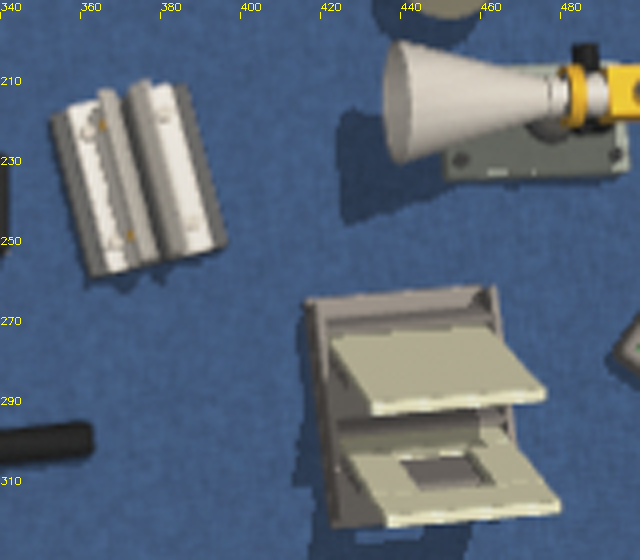

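View pics/c.png

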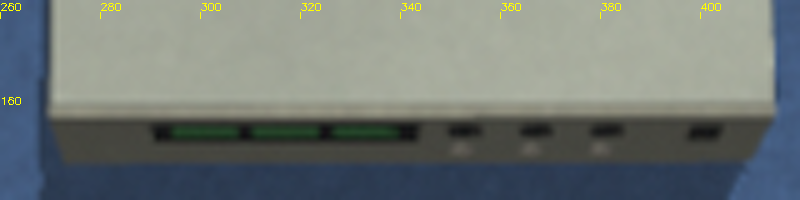

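```bash
python3 - <<'E'
from h import *
np.set_printoptions(precision=4,suppress=True)
d=load("top0.npz")
print("supply top front edge z.09",onz(d,[[269.5,163],[415,163]],.09)); print("bottom",onz(d,[[273,172.7],[409,172.5]],0))
print("hornL rim",onz(d,[[252,207],[254,237]],.095),"hornR",onz(d,[[440.5,200],[440,230]],.095))
print("case label/top",onz(d,[[292,228.5],[341,228.5],[341,254],[292.5,253.5]],.04))
print("holder foot", onz(d,[[352,218],[386,210],[396.5,251],[362.5,259]],.022))
print("holder jaws top",onz(d,[[363,213],[377,209],[388,253],[373,258]],.065))
print("rack corners z.044",onz(d,[[416,265.5],[464,261.5]],.044))
print("plain top edge",onz(d,[[433,293.5],[476,290]],.14),"win",onz(d,[[437,321.5],[480,317]],.14))
g=cv2.cvtColor(d["pixels"],cv2.COLOR_BGR2HSV)
E
```

```text
supply top front edge z.09 [[ 0.7381  0.1876  0.09  ]
 [ 0.7432 -0.2124  0.09  ]]
bottom [[ 0.7372  0.1868  0.    ]
 [ 0.7429 -0.2104  0.    ]]
hornL rim [[0.6125 0.2306 0.095 ]
 [0.5303 0.2222 0.095 ]] hornR [[ 0.6385 -0.2789  0.095 ]
 [ 0.556  -0.2757  0.095 ]]
case label/top [[ 0.5649  0.1247  0.04  ]
 [ 0.5667 -0.0122  0.04  ]
 [ 0.4949 -0.0128  0.04  ]
 [ 0.4945  0.1216  0.04  ]]
holder foot [[ 0.6008 -0.0437  0.022 ]
 [ 0.6252 -0.1402  0.022 ]
 [ 0.508  -0.1689  0.022 ]
 [ 0.484  -0.0736  0.022 ]]
holder jaws top [[ 0.6064 -0.0717  0.065 ]
 [ 0.6182 -0.1103  0.065 ]
 [ 0.4961 -0.1399  0.065 ]
 [ 0.4818 -0.0991  0.065 ]]
rack corners z.044 [[ 0.4654 -0.219   0.044 ]
 [ 0.4783 -0.3507  0.044 ]]
plain top edge [[ 0.3836 -0.2442  0.14  ]
 [ 0.3942 -0.3531  0.14  ]] win [[ 0.3137 -0.2526  0.14  ]
 [ 0.3266 -0.3607  0.14  ]]
```

```bash
python3 - <<'E'
from h import *
t=load("scene0.npz")["pixels"]
crop(t,150,90,200,150,4,"pics/d.png"); crop(t,240,180,190,150,4,"pics/e.png")
E
```

```text
(no output)
```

View pics/d.png

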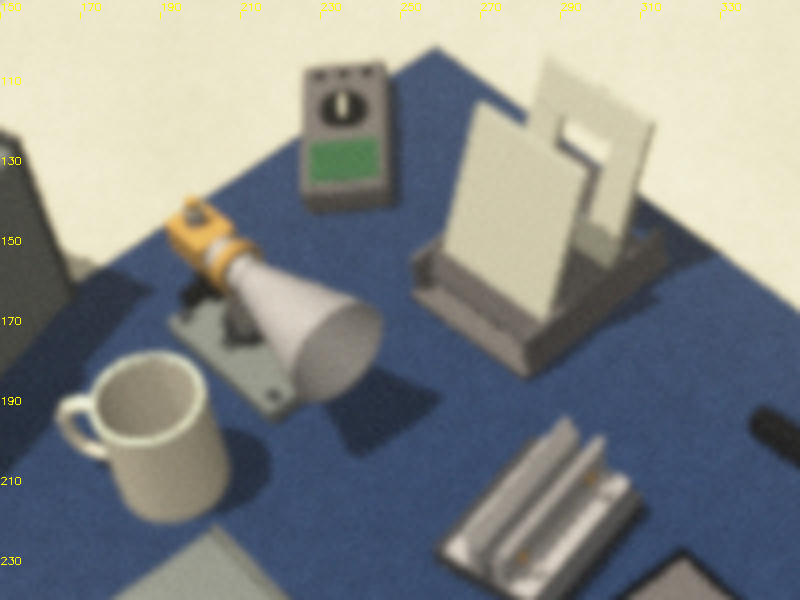

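View pics/e.png

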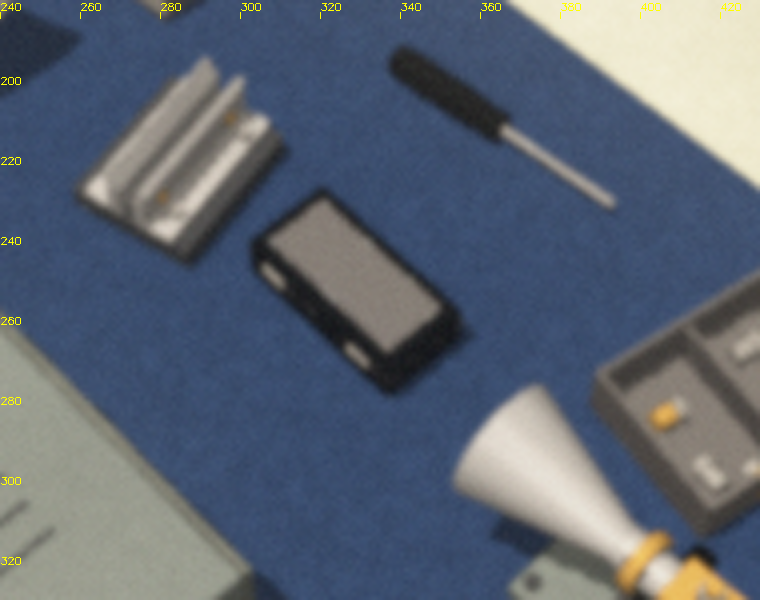

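```bash
cat >> h.py <<'E'
def plan(s,tgt,rpy,Rt=None):
    r0=R.from_euler('xyz',s["tool_rot"],degrees=True); p0=s["position"]
    r1=R.from_euler('xyz',rpy,degrees=True) if Rt is None else Rt
    dp=r0.inv().apply(np.array(tgt)-p0); rv=(r0.inv()*r1).as_rotvec()
    print("pos",np.round(p0,4),"rot",np.round(s["tool_rot"],2),"t",round(s["time_s"],2),"F",np.round(s["contact_force"],1),"w",round(s["gripper_width"],4))
    print("-> shift",np.round(dp,4),"rotvec",np.round(rv,4),"rows>=",np.linalg.norm(dp)/.0417,np.degrees(np.linalg.norm(rv))/7.16)
E
python3 - <<'E'
from h import *
from cell import sense
d=load("top0.npz"); print(onz(d,[[292,307],[363,298],[366,300]],.01))
s=sense(); plan(s,[.40,-.40,.25],[180,0,-89.3]); plan(s,[.46,.055,.1],[180,0,-89.3])
# scene triangulation check of horn mouths
E
```

```text
[[ 0.34849495  0.12134655  0.01      ]
 [ 0.37611694 -0.07600047  0.01      ]
 [ 0.37070095 -0.08435701  0.01      ]]
pos [ 0.1619 -0.629   0.2305] rot [ 1.7999e+02  8.0000e-02 -7.5570e+01] t 0.15 F [0.5 0.2 0.3] w 0.0857
-> shift [-0.1625 -0.2877 -0.0193] rotvec [0.0003 0.0014 0.2397] rows>= 7.9372476036697694 1.91802383004142
pos [ 0.1619 -0.629   0.2305] rot [ 1.7999e+02  8.0000e-02 -7.5570e+01] t 0.15 F [0.5 0.2 0.3] w 0.0857
-> shift [-0.588  -0.4592  0.1313] rotvec [0.0003 0.0014 0.2397] rows>= 18.16597772500827 1.91802383004142
```

>>> jog_arm(moves=[-0.1625,-0.288,-0.02,0,0,0.24,1,-0.1625,-0.288,-0.02,0,0,0.24,1,-0.1625,-0.288,-0.02,0,0,0.24,1,-0.1625,-0.288,-0.02,0,0,0.24,1,-0.1625,-0.288,-0.02,0,0,0.24,1,-0.1625,-0.288,-0.02,0,0,0.24,1,-0.1625,-0.288,-0.02,0,0,0.24,1,-0.1625,-0.288,-0.02,0,0,0.24,1])

```text
time_s: 0.82
position: [0.4017, -0.3982, 0.2514]
tool_rot: [-180.0, 0.0, -89.3]
contact_force: [-0.1, -0.4, 0.5]
gripper_width: 0.0854
```

```bash
python3 - <<'E'
from h import *
from cell import sense
s=sense(); plan(s,[.455,.055,.15],[180,0,-89.3])
E
```

```text
pos [ 0.4017 -0.3982  0.2514] rot [-1.800e+02  1.000e-02 -8.928e+01] t 0.82 F [-0.1 -0.4  0.5] w 0.0854
-> shift [-0.4525 -0.0589  0.1014] rotvec [-0.0001  0.0002  0.0003] rows>= 11.21067971970885 0.002792486833016319
```

>>> jog_arm(moves=[-0.29,-0.04,0,0,0,0,0.5,-0.29,-0.04,0,0,0,0,0.5,-0.29,-0.04,0,0,0,0,0.5,-0.29,-0.04,0,0,0,0,0.5,-0.29,-0.04,0,0,0,0,0.5,-0.29,-0.04,0,0,0,0,0.5,-0.29,-0.04,0,0,0,0,0.5,-0.29,-0.04,0,0,0,0,0.5])

```text
time_s: 1.48
position: [0.4379, -0.1008, 0.2516]
tool_rot: [-179.9, 0.2, -88.6]
contact_force: [-0.4, 0.5, -1.2]
gripper_width: 0.0426
```

```bash
python3 - <<'E'
from h import *
from cell import sense,get_image
s=sense(); plan(s,[.455,.055,.11],[180,0,-89.3])
d=get_image("wrist"); d["cam_to_world"]=wristT(d,s); np.savez("w1.npz",**d); cv2.imwrite("pics/w1.png",d["pixels"])
E
```

```text
pos [ 0.4379 -0.1008  0.2516] rot [-179.94    0.2   -88.58] t 1.48 F [-0.4  0.5 -1.2] w 0.0426
-> shift [-0.1548 -0.0208  0.1421] rotvec [-0.001   0.0035  0.0125] rows>= 5.064910221299099 0.10422701314165289
```

View pics/w1.png

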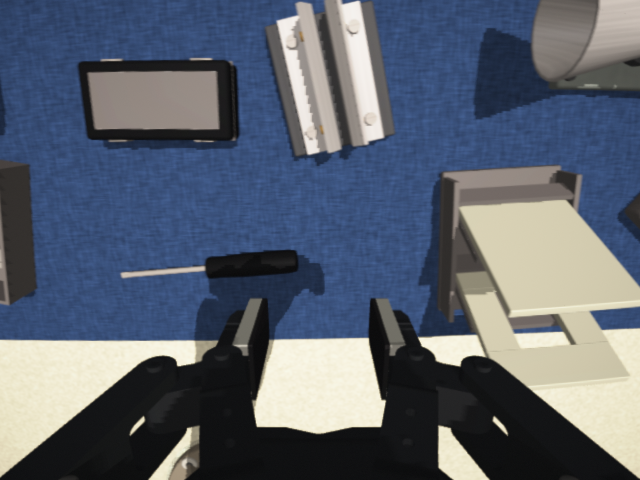

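The wrist view shows the case at (160,100), holder (335,75), and rack (510,240) with the plain panel in the far bay; consistent with the top view.

>>> jog_arm(moves=[-0.155,-0.021,0.05,0,0,-0.012,0.5,-0.155,-0.021,0.142,0,0,-0.012,0.5,-0.155,-0.021,0.142,0,0,-0.012,0.5,-0.155,-0.021,0.142,0,0,-0.012,0.5,-0.155,-0.021,0.142,0,0,-0.012,0.5,-0.155,-0.021,0.142,0,0,-0.012,0.5,-0.155,-0.021,0.142,0,0,-0.012,0.5])

```text
time_s: 2.12
position: [0.4543, 0.0462, 0.107]
tool_rot: [179.7, 0.0, -88.4]
contact_force: [1.1, 0.7, 0.5]
gripper_width: 0.0424
```

```bash
python3 - <<'E'
from h import *
from cell import sense,get_image
d=load("w1.npz"); print(onz(d,[[80,62],[235,60],[237,140],[88,140]],.04))
s=sense(); plan(s,[.46,.055,.012],[180,0,-89.3])
E
```

```text
[[ 0.5676482   0.11729579  0.04      ]
 [ 0.56876937 -0.02372836  0.04      ]
 [ 0.50024642 -0.02329305  0.04      ]
 [ 0.49893482  0.11897753  0.04      ]]
pos [0.4543 0.0462 0.107 ] rot [ 1.7969e+02  2.0000e-02 -8.8450e+01] t 2.12 F [1.1 0.7 0.5] w 0.0424
-> shift [-0.0087 -0.0065  0.095 ] rotvec [0.0054 0.0003 0.0149] rows>= 2.292077379801666 0.12679098132224076
```

>>> jog_arm(moves=[-0.004,-0.006,0.095,0.005,0,0.015,0.5,-0.004,-0.006,0.095,0.005,0,0.015,0.5,-0.004,-0.006,0.095,0.005,0,0.015,0.5,-0.004,-0.006,0.095,0.005,0,0.015,0.5,-0.004,-0.006,0.095,0.005,0,0.015,0.5])

```text
time_s: 2.53
position: [0.4629, 0.0476, 0.0148]
tool_rot: [-179.7, -0.1, -89.6]
contact_force: [0.4, -0.3, 1.0]
gripper_width: 0.0426
```

```bash
python3 - <<'E'
from h import *
from cell import sense,get_image
s=sense(); 
d=get_image("wrist"); d["cam_to_world"]=wristT(d,s); np.savez("w2.npz",**d); cv2.imwrite("pics/w2.png",d["pixels"])
s=sense(); plan(s,[.645,.05,.012],[180,0,-89.3])
E
```

```text
pos [0.4638 0.0481 0.0157] rot [-1.7955e+02 -4.0000e-02 -8.9620e+01] t 2.58 F [-0.7 -0.5  0.1] w 0.0426
-> shift [-0.0007 -0.1812  0.0052] rotvec [-0.0079 -0.0007 -0.0057] rows>= 4.3474445594985305 0.07775799461125993
```

View pics/w2.png

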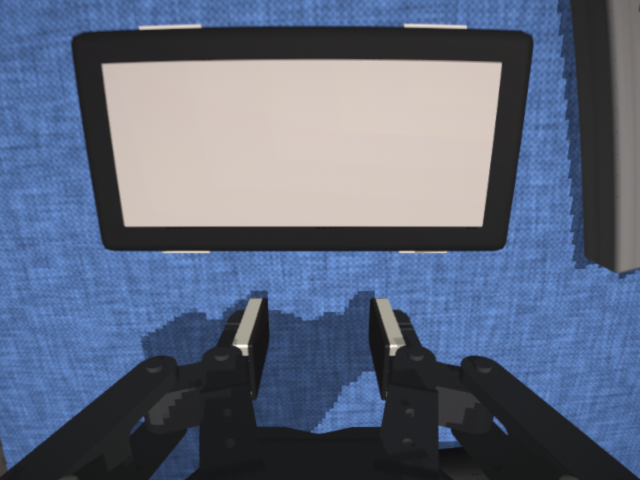

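The case fills the middle of the view, from (75,35) to (530,250), square to the fingers and centred. I'll push it now.

>>> jog_arm(moves=[0,-0.02,0.005,-0.008,0,-0.006,0.5,0,-0.04,0.005,-0.008,0,-0.006,0.5,0,-0.06,0.005,-0.008,0,-0.006,0.5,0,-0.08,0.005,-0.008,0,-0.006,0.5,0,-0.1,0.005,-0.008,0,-0.006,0.5,0,-0.12,0.005,-0.008,0,-0.006,0.5,0,-0.14,0.005,-0.008,0,-0.006,0.5,0,-0.155,0.005,-0.008,0,-0.006,0.5])

```text
time_s: 3.25
position: [0.6191, 0.0494, 0.0124]
tool_rot: [180.0, -0.0, -89.2]
contact_force: [-2.7, 0.6, -1.6]
gripper_width: 0.0425
```

```bash
python3 - <<'E'
from h import *
from cell import sense,get_image
s=sense(); 
d=get_image("wrist"); d["cam_to_world"]=wristT(d,s); np.savez("w3.npz",**d); cv2.imwrite("pics/w3.png",d["pixels"])
s=sense(); plan(s,[.655,.048,.015],[180,0,-89.3])
E
```

```text
pos [0.6226 0.0496 0.0129] rot [-1.7974e+02  2.0000e-02 -8.9290e+01] t 3.3 F [ 3.5  0.8 -0.2] w 0.0422
-> shift [ 0.002  -0.0324 -0.002 ] rotvec [-0.0045  0.0003  0.0002] rows>= 0.7788334571705299 0.036173368680650186
```

View pics/w3.png

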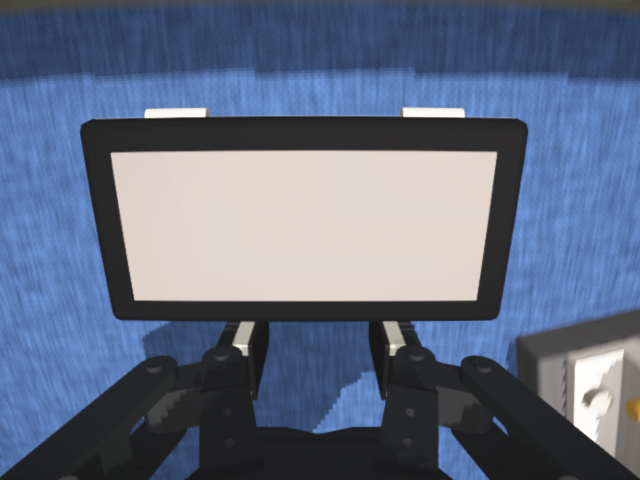

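```bash
python3 - <<'E'
from h import *
d=load("w3.npz"); print(onz(d,[[85,121],[525,121],[500,318],[117,318]],.04)); print(onz(d,[[100,10],[500,8],[320,3]],0))
E
```

```text
[[ 0.69874471  0.12074928  0.04      ]
 [ 0.70017216 -0.01119191  0.04      ]
 [ 0.63406699 -0.01412581  0.04      ]
 [ 0.63231958  0.12088229  0.04      ]]
[[ 0.73956837  0.13359491  0.        ]
 [ 0.74151247 -0.01700457  0.        ]
 [ 0.74100971  0.0505031   0.        ]]
```

>>> jog_arm(moves=[0,-0.01,-0.001,0,0,0,0.5,0,-0.02,-0.001,0,0,0,0.5,0,-0.026,-0.001,0,0,0,0.5,0,-0.031,-0.001,0,0,0,0.5,0,-0.034,-0.001,0,0,0,0.5,0,-0.036,-0.001,0,0,0,0.5])

```text
time_s: 3.8
position: [0.6524, 0.0509, 0.012]
tool_rot: [179.8, -0.0, -89.2]
contact_force: [-5.5, -0.5, 4.4]
gripper_width: 0.0428
```

>>> jog_arm(moves=[0,-0.001,0,0,0,0,0.5,0,-0.002,0,0,0,0,0.5])

```text
time_s: 3.97
position: [0.6539, 0.051, 0.0118]
tool_rot: [179.7, -0.0, -89.2]
contact_force: [-6.3, 0.6, 4.9]
gripper_width: 0.0424
```

>>> jog_arm(moves=[0,-0.001,0,0,0,0,0.5,0,-0.002,0,0,0,0,0.5])

```text
time_s: 4.13
position: [0.6558, 0.0511, 0.0118]
tool_rot: [179.7, -0.0, -89.2]
contact_force: [-5.5, -1.2, 4.0]
gripper_width: 0.0426
```

```bash
python3 - <<'E'
from h import *
from cell import sense,get_image
s=sense(); 
d=get_image("wrist"); d["cam_to_world"]=wristT(d,s); np.savez("w4.npz",**d); cv2.imwrite("pics/w4.png",d["pixels"])
s=sense(); plan(s,[.655,.048,.015],[180,0,-89.3])
E
```

```text
pos [0.6562 0.0511 0.0118] rot [ 1.7976e+02 -4.0000e-02 -8.9160e+01] t 4.18 F [-4.8  0.3  3.8] w 0.0427
-> shift [ 0.0031  0.0013 -0.0032] rotvec [ 0.0042 -0.0007  0.0025] rows>= 0.11000216629460781 0.03948319386492326
```

View pics/w4.png

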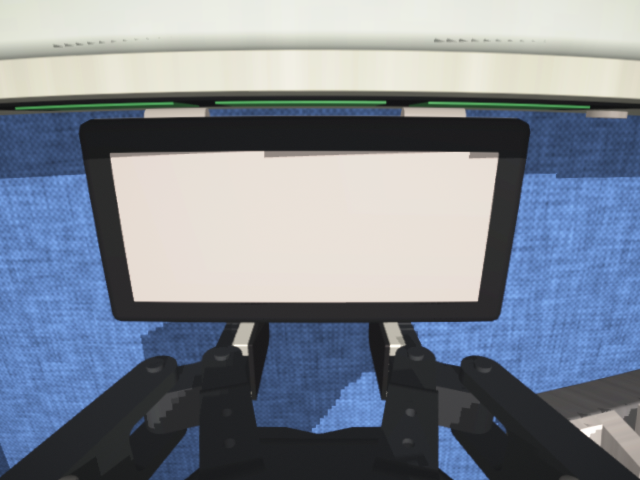

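The case's far edge is at row 120 and the supply front at row 112. A small gap remains, so I'll inch on.

>>> jog_arm(moves=[0,-0.001,0,0,0,0,0.5,0,-0.002,0,0,0,0,0.5,0,-0.003,0,0,0,0,0.5])

```text
time_s: 4.43
position: [0.6589, 0.0513, 0.0118]
tool_rot: [179.7, -0.0, -89.1]
contact_force: [-5.1, 0.4, 3.9]
gripper_width: 0.0422
```

>>> jog_arm(moves=[0,-0.001,0,0,0,0,0.5,0,-0.002,0,0,0,0,0.5])

```text
time_s: 4.6
position: [0.659, 0.0512, 0.0115]
tool_rot: [179.5, -0.1, -89.2]
contact_force: [-10.9, 0.6, 8.1]
gripper_width: 0.0425
```

>>> jog_arm(moves=[0,0.015,0,0,0,0,0.5,0,0.05,-0.005,0,0,0,0.5,0,0.08,-0.04,0,0,0,0.7,0.05,0.09,-0.08,0,0,0,0.7,0.1,0.1,-0.12,0,0,0.1,0.7,0.15,0.11,-0.16,0,0,0.2,0.7,0.15,0.11,-0.18,0,0,0.23,0.7,0.15,0.11,-0.18,0,0,0.23,0.7])

```text
time_s: 5.27
position: [0.5553, -0.1006, 0.1918]
tool_rot: [-179.9, -0.1, -102.4]
contact_force: [1.0, -0.6, 0.6]
gripper_width: 0.06
```

```bash
python3 - <<'E'
from h import *
from cell import sense,get_image
s=sense(); plan(s,[.5545,-.1066,.15],[180,0,-76])
d=get_image("wrist"); d["cam_to_world"]=wristT(d,s); np.savez("w5.npz",**d); cv2.imwrite("pics/w5.png",d["pixels"])
d=get_image("top"); np.savez("top1.npz",**d); crop(d["pixels"],260,140,160,120,5,"pics/top1.png")
E
```

```text
pos [ 0.5553 -0.1006  0.1918] rot [-1.7995e+02 -6.0000e-02 -1.0243e+02] t 5.27 F [ 1.  -0.6  0.6] w 0.06
-> shift [ 0.006  -0.0005  0.0418] rotvec [-0.0006 -0.0013 -0.4613] rows>= 1.01232023127663 3.691764885431621
```

View pics/w5.png

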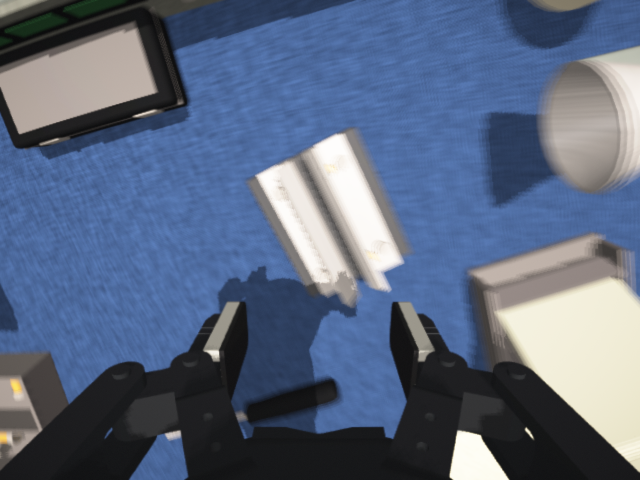

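View pics/top1.png

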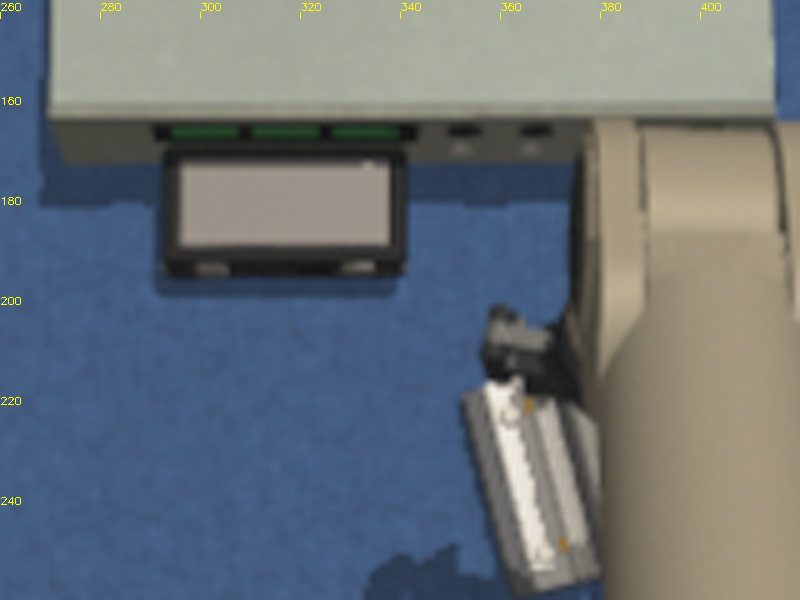

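The case is flush with the supply front (case far edge at row ~170, right under the front). I turned the tool the wrong way by mistake. I'll correct that and settle over the holder.

>>> jog_arm(moves=[0.006,0,0.03,0,0,-0.11,0.7,0.006,0,0.03,0,0,-0.22,0.7,0.006,0,0.03,0,0,-0.33,0.7,0.006,0,0.03,0,0,-0.44,0.7,0.006,0,0.03,0,0,-0.46,0.7,0.006,0,0.03,0,0,-0.46,0.7,0.006,0,0.03,0,0,-0.46,0.7])

```text
time_s: 5.95
position: [0.5541, -0.1041, 0.1594]
tool_rot: [179.9, 0.0, -76.1]
contact_force: [-0.1, 0.1, -0.2]
gripper_width: 0.0594
```

```bash
python3 - <<'E'
from h import *
from cell import sense,get_image
s=sense(); plan(s,[.5545,-.1066,.15],[180,0,-76])
d=get_image("wrist"); d["cam_to_world"]=wristT(d,s); np.savez("w6.npz",**d); cv2.imwrite("pics/w6.png",d["pixels"])
crop(d["pixels"],180,60,200,150,4,"pics/w6c.png")
E
```

```text
pos [ 0.5541 -0.1041  0.1594] rot [ 1.7989e+02  2.0000e-02 -7.6070e+01] t 5.95 F [-0.1  0.1 -0.2] w 0.0594
-> shift [0.0026 0.0002 0.0094] rotvec [ 0.002   0.0004 -0.0012] rows>= 0.23462419319103234 0.01871561912441035
```

View pics/w6.png

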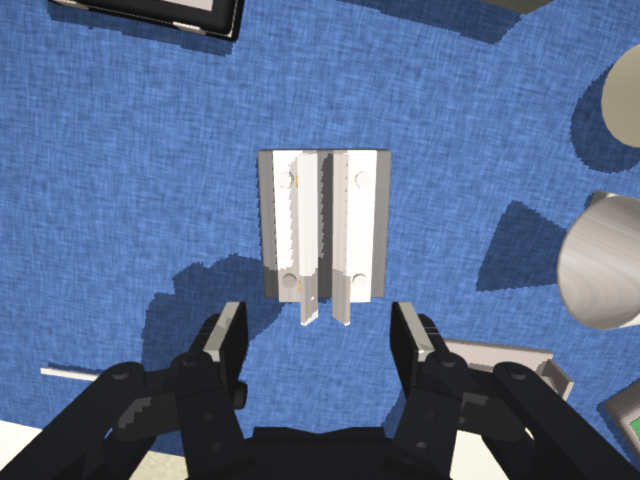

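```bash
python3 - <<'E'
from h import *
from cell import sense
d=load("w6.npz"); P=onz(d,[[259.5,150],[391,150],[385,298],[265,298]],.022); print(P,P.mean(0))
e=P[0]-P[3];f=P[1]-P[2];print(np.degrees(np.arctan2(e[1],e[0])),np.degrees(np.arctan2(f[1],f[0])),np.linalg.norm(e),np.linalg.norm(P[0]-P[1]))
Q=onz(d,[[308,150],[341,150],[343,323],[306,323]],.065);print(Q,Q.mean(0))
print(proj(d,[sense()["position"]]))
# right horn
E
python3 - <<'E'
import sys;sys.path.insert(0,'.')
from h import *
import os;os.chdir('.')
d=load("w1.npz");crop(d["pixels"],440,0,200,150,4,"pics/hr.png")
d=load("w6.npz");crop(d["pixels"],480,160,160,180,4,"pics/hr2.png")
E
```

```text
[[ 0.60165192 -0.04772049  0.022     ]
 [ 0.62482699 -0.14121002  0.022     ]
 [ 0.50910263 -0.17197795  0.022     ]
 [ 0.4852087  -0.07529812  0.022     ]] [ 0.55519756 -0.10905165  0.022     ]
13.32405316710805 14.888932162995543 0.11966431651711373 0.09631913257707295
[[ 0.61333831 -0.0826576   0.065     ]
 [ 0.61824933 -0.1024746   0.065     ]
 [ 0.50163215 -0.1351166   0.065     ]
 [ 0.49525383 -0.10929851  0.065     ]] [ 0.55711841 -0.10738683  0.065     ]
[[318.68245608 316.34524579]]
```

View pics/hr2.png

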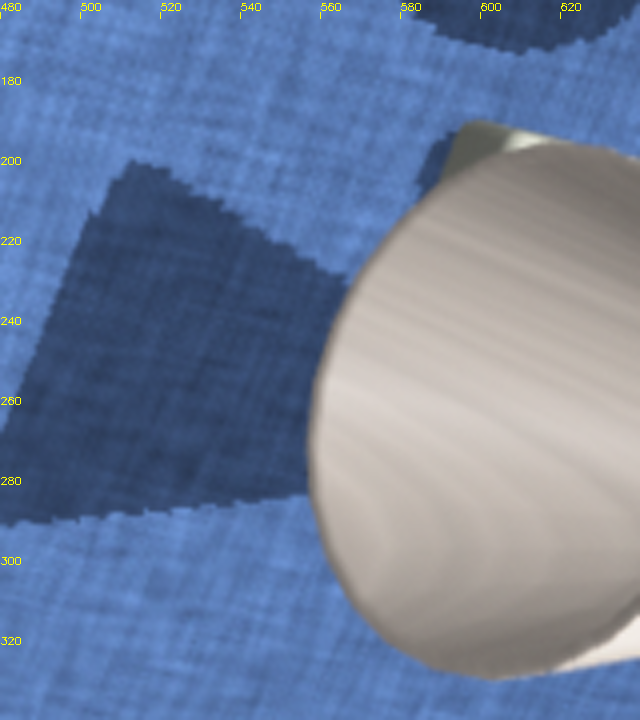

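```bash
python3 - <<'E'
from h import *
d=load("top0.npz")
P=onz(d,[[208.5,223.5],[253.3,222.2],[440.2,215.2],[482.5,213.3]],.095);print(P)
p=np.polyfit(P[:,1],P[:,0],1);print(p,np.degrees(np.arctan(p[0])),np.polyval(p,-.0255))
E
```

```text
[[ 0.56545045  0.34576772  0.095     ]
 [ 0.57065698  0.22556256  0.095     ]
 [ 0.59654844 -0.27715774  0.095     ]
 [ 0.60320581 -0.39054442  0.095     ]]
[-0.05134056  0.58272847] -2.9390170520628773 0.5840376579331321
```

>>> jog_arm(moves=[0.004,0.0,0.04,0.002,0,0,0.7,0.004,0.0,0.08,0.002,0,0,0.7,0.004,0.0,0.11,0.002,0,0,0.7,0.004,0.0,0.125,0.002,0,0,0.7,0.004,0.0,0.125,0.002,0,0,0.7,0.004,0.0,0.125,0.002,0,0,0.7])

```text
time_s: 6.5
position: [0.5543, -0.108, 0.034]
tool_rot: [179.9, 0.1, -76.0]
contact_force: [-0.2, -0.5, 0.5]
gripper_width: 0.06
```

>>> jog_arm(moves=[0,0,0,0,0,0,0.2,0,0,0,0,0,0,0.2,0,0,0,0,0,0,0.0,0,0,0,0,0,0,0,0,0,0,0,0,0,0], grip_force=30)

```text
time_s: 6.92
position: [0.556, -0.1082, 0.0364]
tool_rot: [-179.9, -0.0, -76.0]
contact_force: [-1.7, 1.3, 6.4]
gripper_width: 0.0338
```

```bash
python3 - <<'E'
from h import *
from cell import sense,get_image
s=sense(); plan(s,[.584,-.0255,s["position"][2]],[180,0,-87.06])
d=get_image("wrist"); d["cam_to_world"]=wristT(d,s); np.savez("w7.npz",**d); cv2.imwrite("pics/w7.png",d["pixels"])
E
```

```text
pos [ 0.556  -0.1082  0.0364] rot [-1.7986e+02 -5.0000e-02 -7.5980e+01] t 6.92 F [-1.7  1.3  6.4] w 0.0338
-> shift [-0.0735 -0.0472  0.0001] rotvec [-0.0026 -0.0006  0.1933] rows>= 2.0937335133177095 1.5472939471625464
```

View pics/w7.png

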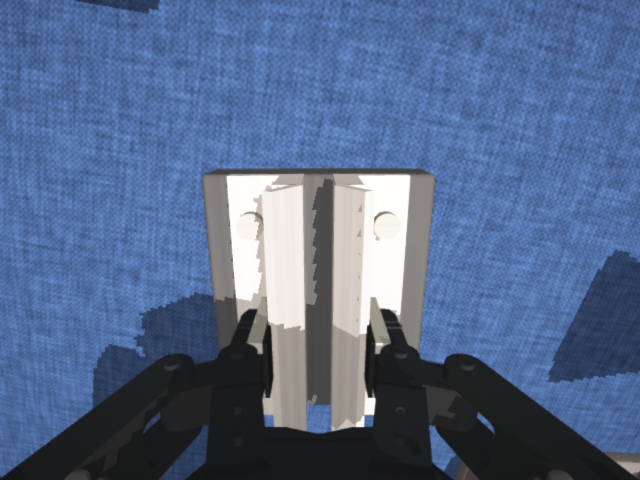

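The jaws are gripped over the lips at 33.8 mm, and the slot is centred between the fingers. Next, slide it.

>>> jog_arm(moves=[-0.011,-0.007,-0.001,0,0,0.03,0,-0.022,-0.014,-0.001,0,0,0.06,0,-0.034,-0.022,-0.001,0,0,0.09,0,-0.046,-0.03,-0.001,0,0,0.12,0,-0.058,-0.038,-0.001,0,0,0.15,0,-0.068,-0.044,-0.001,0,0,0.18,0,-0.0735,-0.047,-0.001,0,0,0.193,0,-0.0735,-0.047,-0.001,0,0,0.193,0])

```text
time_s: 7.63
position: [0.583, -0.0254, 0.0364]
tool_rot: [-180.0, -0.0, -87.0]
contact_force: [-1.4, -1.1, 4.9]
gripper_width: 0.0334
```

```bash
python3 - <<'E'
from h import *
from cell import sense,get_image
s=sense(); plan(s,[.584,-.0255,s["position"][2]],[180,0,-87.06])
E
```

```text
pos [ 0.583  -0.0254  0.0364] rot [-1.7995e+02 -3.0000e-02 -8.6990e+01] t 7.63 F [-1.4 -1.1  4.9] w 0.0334
-> shift [ 0.0002 -0.0009  0.    ] rotvec [-0.0008 -0.0005  0.0013] rows>= 0.02294314561210944 0.013022565327282987
```

>>> jog_arm(moves=[0,-0.001,0,0,0,0,0,0,-0.001,0,0,0,0,0.7,0,-0.001,0,0,0,0,0.7,0,-0.001,-0.005,0,0,0,0.7,0,-0.001,-0.03,0,0,0,0.7,0,-0.001,-0.07,0,0,0,0.7,0,-0.001,-0.11,0,0,0,0.7,0,-0.001,-0.15,0,0,0,0.7])

```text
time_s: 8.3
position: [0.5827, -0.0254, 0.1869]
tool_rot: [179.9, 0.1, -87.0]
contact_force: [0.7, -0.3, 0.1]
gripper_width: 0.0598
```

>>> jog_arm(moves=[0,0.09,-0.03,0,0,0,0.5,0,0.09,-0.06,0,0,0,0.5,0,0.09,-0.08,0,0,0,0.5,0,0.09,-0.08,0,0,0,0.5,0,0.09,-0.08,0,0,0,0.5])

```text
time_s: 8.72
position: [0.4942, -0.0304, 0.2684]
tool_rot: [-179.7, -0.1, -87.1]
contact_force: [0.3, 0.4, -0.3]
gripper_width: 0.0427
```

```bash
python3 - <<'E'
from h import *
from cell import sense,get_image
s=sense(); plan(s,[.584,-.0255,s["position"][2]],[180,0,-87.06])
d=get_image("wrist"); d["cam_to_world"]=wristT(d,s); np.savez("w8.npz",**d); cv2.imwrite("pics/w8.png",d["pixels"])
E
```

```text
pos [ 0.4942 -0.0304  0.2684] rot [-1.797e+02 -7.000e-02 -8.705e+01] t 8.72 F [ 0.3  0.4 -0.3] w 0.0427
-> shift [-0.0002 -0.09    0.0005] rotvec [-0.0052 -0.0011  0.0001] rows>= 2.1574810419495214 0.04247138714286536
```

View pics/w8.png

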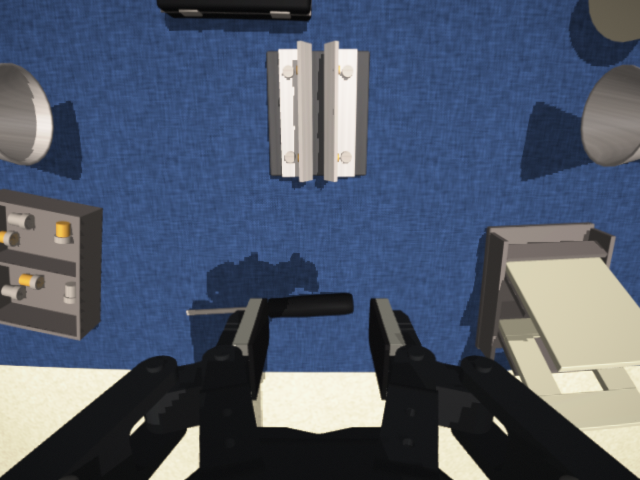

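The holder is midway: foot centre at (318,114), mouth edges at columns 51 and 582 (mid 316.5), rim centre rows about 116. Next I'll zoom in on the panel for triangulation.

```bash
python3 - <<'E'
from h import *
d=load("w8.npz");crop(d["pixels"],480,215,160,150+15,4,"pics/p1.png")
d=load("w1.npz");crop(d["pixels"],440,180,200,150,4,"pics/p2.png")
d=load("top0.npz");crop(d["pixels"],410,255,80,70,8,"pics/p3.png")
E
```

```text
(no output)
```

View pics/p2.png

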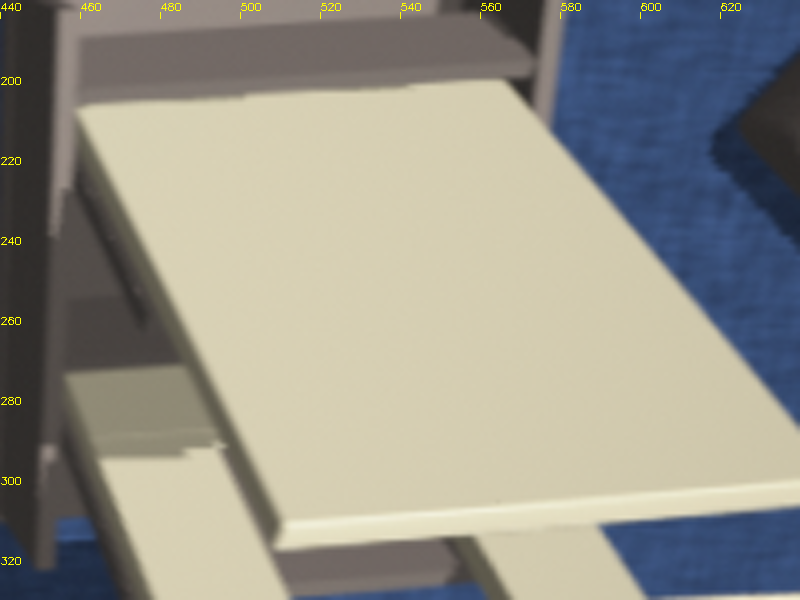

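View pics/p3.png

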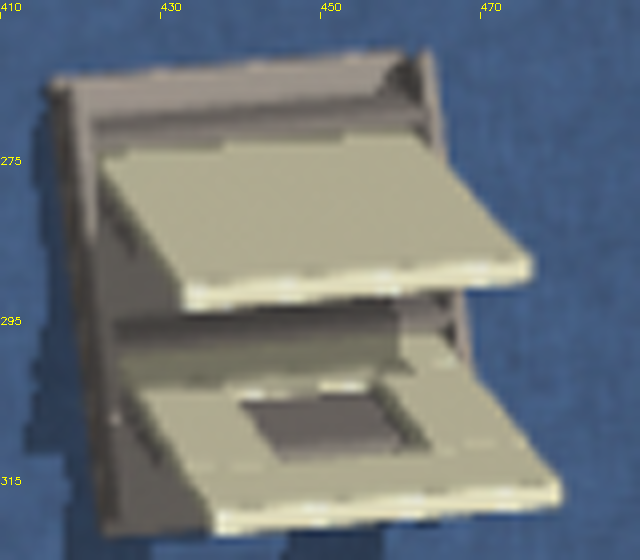

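View pics/p1.png

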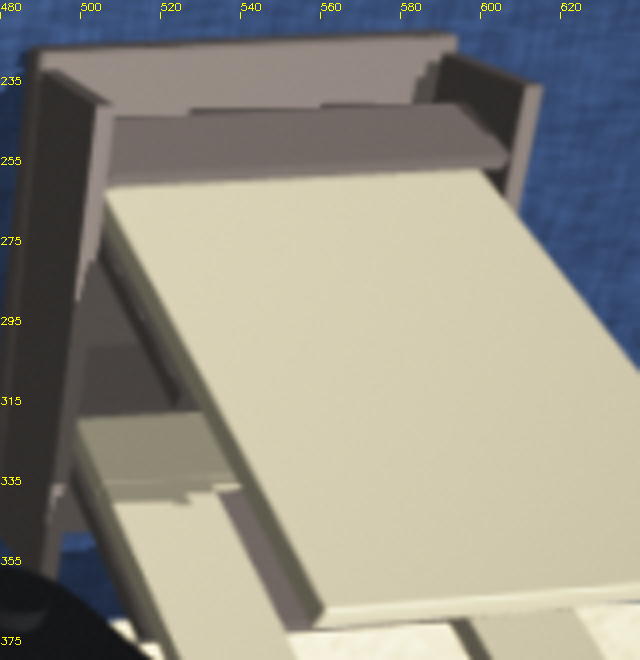

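```bash
cat >> h.py <<'E'
def tri(obs):
    A=np.zeros((3,3));b=np.zeros(3)
    for d,uv in obs:
        o,v=ray(d,uv);v=v[0]/np.linalg.norm(v[0]);M=np.eye(3)-np.outer(v,v);A+=M;b+=M@o
    p=np.linalg.solve(A,b);return p,[np.round(np.linalg.norm(proj(d,p)[0]-uv),1) for d,uv in obs]
E
python3 - <<'E'
from h import *
from cell import sense
t=load("top0.npz");a=load("w8.npz");b=load("w1.npz")
print(tri([(t,(433.4,290.6)),(a,(561.3,367))]),tri([(t,(433.4,290.6)),(b,(511.8,310))]))
print(tri([(t,(433.4,293.5)),(a,(558.8,371.8))]),tri([(t,(433.4,293.5)),(b,(509.3,317))]))
print(onz(t,[[476.3,286.9],[476.3,290]],.135))
print(sense()["joint_positions"])
E
```

```text
(array([ 0.38996808, -0.24259103,  0.15184436]), [np.float64(0.2), np.float64(0.5)]) (array([ 0.39041619, -0.24314521,  0.1525309 ]), [np.float64(0.2), np.float64(0.7)])
(array([ 0.38312205, -0.24328772,  0.14942477]), [np.float64(0.0), np.float64(0.1)]) (array([ 0.38334709, -0.24356493,  0.15031238]), [np.float64(0.2), np.float64(0.8)])
[[ 0.4023897  -0.35558641  0.135     ]
 [ 0.39450707 -0.35530391  0.135     ]]
[ 19.92802525   5.99057778 -23.04882736 105.48874861   2.52670819
  68.9141118  -90.94990743]
```

```bash
python3 - <<'E'
from h import *
from cell import sense
s=sense(); plan(s,[.351,-.302,.25],[180,-24.06,5.8]); plan(s,[.45,-.18,.28],[180,0,-40])
E
```

```text
pos [ 0.4937 -0.0303  0.2666] rot [-1.799e+02 -2.000e-02 -8.704e+01] t 8.77 F [-0.   0.8 -0.6] w 0.0428
-> shift [0.264  0.1566 0.0164] rotvec [ 0.3386  0.3217 -1.5943] rows>= 7.3710708622571 13.293965501895293
pos [ 0.4937 -0.0303  0.2666] rot [-1.799e+02 -2.000e-02 -8.704e+01] t 8.77 F [-0.   0.8 -0.6] w 0.0428
-> shift [ 0.1473  0.0514 -0.0135] rotvec [-0.0015 -0.001  -0.8209] rows>= 3.7542931894229388 6.569357795143541
```

>>> jog_arm(moves=[0.02,0.007,-0.014,0,0,-0.12,0.3,0.05,0.016,-0.014,0,0,-0.24,0.3,0.08,0.025,-0.014,0,0,-0.36,0.3,0.1,0.035,-0.014,0,0,-0.48,0.3,0.12,0.042,-0.014,0,0,-0.6,0.3,0.135,0.047,-0.014,0,0,-0.72,0.3,0.147,0.051,-0.014,0,0,-0.82,0.3,0.147,0.051,-0.014,0,0,-0.82,0.3])

```text
time_s: 9.43
position: [0.4488, -0.1826, 0.2774]
tool_rot: [179.9, 0.2, -40.2]
contact_force: [0.6, -0.3, 0.6]
gripper_width: 0.026
```

```bash
python3 - <<'E'
from h import *
from cell import sense
s=sense(); plan(s,[.351,-.302,.25],[180,-24.06,5.8]); print(s["joint_positions"])
E
```

```text
pos [ 0.4488 -0.1826  0.2774] rot [179.86   0.23 -40.23] t 9.43 F [ 0.6 -0.3  0.6] w 0.026
-> shift [0.0025 0.1543 0.0278] rotvec [ 0.1693  0.4018 -0.7913] rows>= 3.7591887463777427 7.229858837669573
[ 33.05451424   4.39211006 -16.93150483 105.63505119   1.38629148
  70.43605525 -24.53398782]
```

>>> jog_arm(moves=[0,0.02,0.003,0.022,0.052,-0.104,0.3,0,0.04,0.006,0.044,0.104,-0.206,0.3,0,0.06,0.009,0.066,0.156,-0.31,0.3,0,0.08,0.012,0.088,0.208,-0.414,0.3,0,0.1,0.017,0.11,0.26,-0.516,0.3,0,0.12,0.021,0.132,0.312,-0.62,0.3,0.002,0.14,0.025,0.15,0.36,-0.71,0.3,0.0025,0.154,0.028,0.169,0.402,-0.791,0.3])

```text
time_s: 10.1
position: [0.3574, -0.2924, 0.2516]
tool_rot: [-178.7, -21.5, 0.6]
contact_force: [-0.9, 0.8, 0.5]
gripper_width: 0.0256
```

>>> jog_arm(moves=[0,0,0,0,0,0,0.3,0,0,0,0,0,0,0.3])

```text
time_s: 10.27
position: [0.3572, -0.2924, 0.2514]
tool_rot: [-178.5, -21.4, 0.2]
contact_force: [0.3, 1.2, 0.5]
gripper_width: 0.026
```

```bash
python3 - <<'E'
from h import *
from cell import sense,get_image
s=sense(); plan(s,[.351,-.302,.25],[180,-24.06,5.8]); print(s["joint_positions"])
d=get_image("wrist"); d["cam_to_world"]=wristT(d,s); np.savez("w9.npz",**d); cv2.imwrite("pics/w9.png",d["pixels"])
E
```

```text
pos [ 0.3572 -0.2924  0.2514] rot [-178.52  -21.37    0.21] t 10.27 F [0.3 1.2 0.5] w 0.026
-> shift [-0.0063  0.0095 -0.0012] rotvec [ 0.0118  0.0458 -0.0906] rows>= 0.2746265405424145 0.8177023816237943
[ 44.35310516  -5.32652322   1.29305987 121.57585475 -20.77183966
  51.47364103  57.42402923]
```

View pics/w9.png

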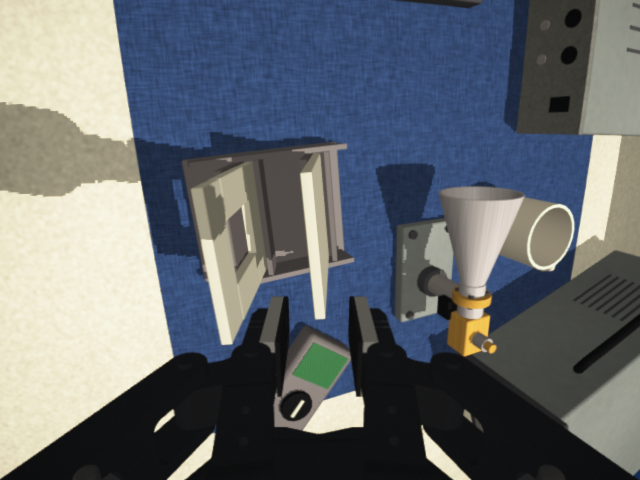

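The view down the panels shows the plain panel edge from (315,155) to (320,318), already almost between the fingers. The window panel is at left. I'll finish the rotation and re-measure.

>>> jog_arm(moves=[-0.006,0.0095,0,0.012,0.046,-0.09,0.3,-0.006,0.0095,0,0.012,0.046,-0.09,0.3,-0.006,0.0095,0,0.012,0.046,-0.09,0.3,-0.006,0.0095,0,0.012,0.046,-0.09,0.3])

```text
time_s: 10.65
position: [0.3532, -0.3013, 0.2504]
tool_rot: [179.9, -24.1, 6.1]
contact_force: [0.2, -0.3, 0.9]
gripper_width: 0.0256
```

```bash
python3 - <<'E'
from h import *
from cell import sense,get_image
s=sense(); plan(s,[.351,-.302,.25],[180,-24.06,5.8]); print(s["joint_positions"])
d=get_image("wrist"); d["cam_to_world"]=wristT(d,s); np.savez("w10.npz",**d); cv2.imwrite("pics/w10.png",d["pixels"])
u=R.from_euler('xyz',[180,-24.06,5.8],degrees=True).as_matrix()
tc=np.array([.392,-.298,.1507]); print(proj(d,[tc, tc+u[:,1]*.055,tc-u[:,1]*.055, tc+u[:,2]*.14]))
crop(d["pixels"],240,130,160,220,3,"pics/w10c.png")
E
```

```text
pos [ 0.3532 -0.3013  0.2504] rot [179.88 -24.12   6.05] t 10.65 F [ 0.2 -0.3  0.9] w 0.0256
-> shift [-0.0023  0.0004 -0.0006] rotvec [ 0.0003 -0.0011  0.004 ] rows>= 0.05696609797790827 0.03338843162503627
[ 44.95768899  -4.99216428   3.93790504 122.21179942 -24.93953923
  51.03364469  68.79190957]
[[310.8273415  240.97398019]
 [311.06546837 311.11186293]
 [310.59752043 161.18562167]
 [313.23655339 200.67544856]]
```

View pics/w10c.png

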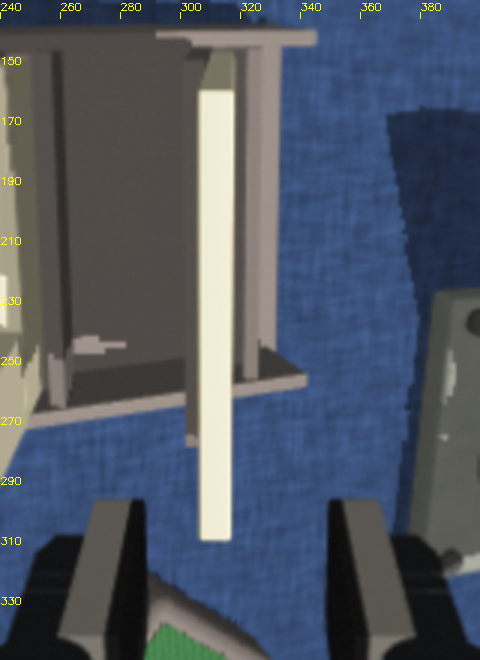

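The end face of the plain panel spans columns 306–317, rows 160–309. The predicted ends are (310.6,161) and (311,311), so the estimate agrees. Next I'll compute the approach.

```bash
python3 - <<'E'
from h import *
from cell import sense
u=R.from_euler('xyz',[180,-24.06,5.8],degrees=True).as_matrix()
tc=np.array([.392,-.298,.1507])
s=sense(); plan(s,tc+u[:,2]*.032,[180,-24.06,5.8]); plan(s,tc-u[:,2]*.0,[180,-24.06,5.8])
E
```

```text
pos [ 0.3533 -0.3014  0.2506] rot [179.83 -24.14   6.12] t 10.7 F [-0.7 -0.4 -0. ] w 0.0255
-> shift [-0.0055  0.0004  0.139 ] rotvec [ 0.0007 -0.0014  0.005 ] rows>= 3.3361381619972357 0.04222024763971338
pos [ 0.3533 -0.3014  0.2506] rot [179.83 -24.14   6.12] t 10.7 F [-0.7 -0.4 -0. ] w 0.0255
-> shift [-0.0054  0.0005  0.107 ] rotvec [ 0.0007 -0.0014  0.005 ] rows>= 2.569473778095929 0.04222024763971338
```

>>> jog_arm(moves=[-0.0055,0,0.03,0,0,0.005,0.35,-0.0055,0,0.06,0,0,0.005,0.35,-0.0055,0,0.085,0,0,0.005,0.35,-0.0055,0,0.09,0,0,0.005,0.35,-0.0055,0,0.09,0,0,0.005,0.35])

```text
time_s: 11.12
position: [0.3843, -0.2975, 0.1648]
tool_rot: [-179.9, -24.0, 5.8]
contact_force: [-0.5, -0.0, -0.4]
gripper_width: 0.0301
```

```bash
python3 - <<'E'
from h import *
from cell import sense,get_image
u=R.from_euler('xyz',[180,-24.06,5.8],degrees=True).as_matrix()
tc=np.array([.392,-.298,.1507])
s=sense(); plan(s,tc+u[:,2]*.032,[180,-24.06,5.8])
d=get_image("wrist"); d["cam_to_world"]=wristT(d,s); cv2.imwrite("pics/w11.png",d["pixels"])
E
```

```text
pos [ 0.3843 -0.2975  0.1648] rot [-179.89  -24.05    5.84] t 11.12 F [-0.5 -0.  -0.4] w 0.0301
-> shift [0.0012 0.0014 0.0479] rotvec [-0.0023  0.0003  0.0006] rows>= 1.150332155163911 0.018828039343544323
```

View pics/w11.png

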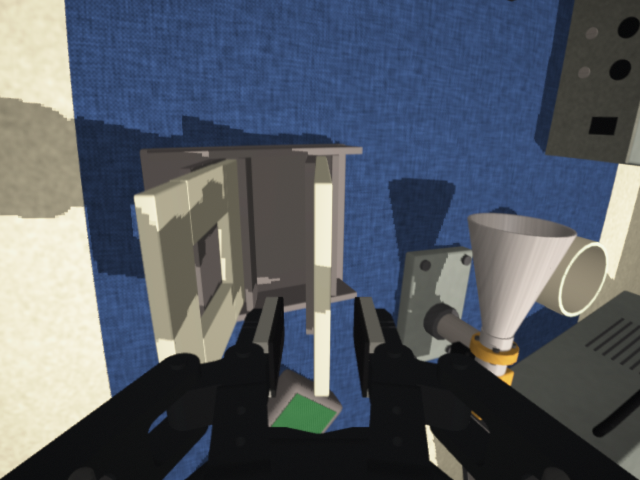

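The panel edge (column 321) is centred between the pads (columns 280 and 360). I'll advance and grip.

>>> jog_arm(moves=[0.001,0.001,0.02,0,0,0,0.35,0.001,0.001,0.038,0,0,0,0.35,0.001,0.001,0.047,0,0,0,0.35,0.001,0.001,0.047,0,0,0,0.35])

```text
time_s: 11.5
position: [0.4044, -0.2979, 0.1234]
tool_rot: [180.0, -24.2, 5.8]
contact_force: [-0.0, -0.6, 0.0]
gripper_width: 0.0297
```

>>> jog_arm(moves=[0,0,0,0,0,0,0.2,0,0,0,0,0,0,0,0,0,0,0,0,0,0,0,0,0,0,0,0,0,0,0,0,0,0,0,0], grip_force=50)

```text
time_s: 11.92
position: [0.4042, -0.2994, 0.1249]
tool_rot: [179.8, -24.3, 5.8]
contact_force: [-4.3, 0.4, 7.2]
gripper_width: 0.0071
```

```bash
python3 - <<'E'
from h import *
from cell import sense,get_image
s=sense(); plan(s,[.392,-.298,.15],[180,-24.06,5.8])
d=get_image("wrist"); d["cam_to_world"]=wristT(d,s); cv2.imwrite("pics/w12.png",d["pixels"])
E
```

```text
pos [ 0.4042 -0.2994  0.1249] rot [179.8  -24.25   5.79] t 11.92 F [-4.3  0.4  7.2] w 0.0071
-> shift [-0.0006 -0.0025 -0.0278] rotvec [ 0.0035 -0.0033 -0.0002] rows>= 0.6697042273629028 0.03895730734300386
```

View pics/w12.png

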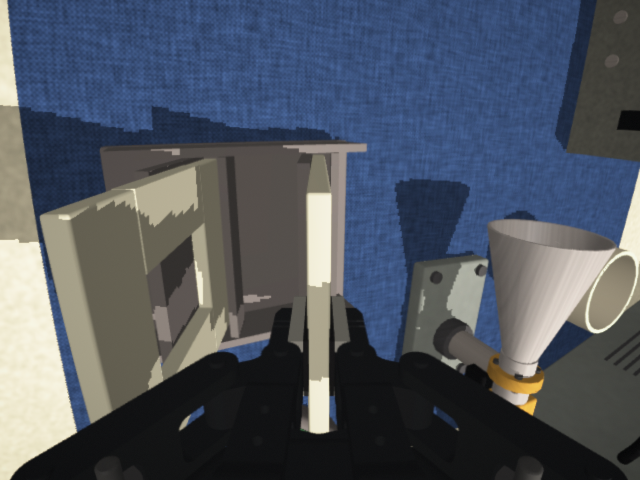

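Gripped at about 7–8 mm. Now I'll pull along the panel's own axis.

>>> jog_arm(moves=[0,0,-0.01,0,0,0,0,0,0,-0.025,0,0,0,0,0,0,-0.04,0,0,0,0,0,0,-0.055,0,0,0,0,0,0,-0.07,0,0,0,0,0,0,-0.085,0,0,0,0,0,0,-0.1,0,0,0,0,0,0,-0.11,0,0,0,0])

```text
time_s: 12.63
position: [0.3584, -0.3029, 0.2253]
tool_rot: [179.8, -24.2, 5.8]
contact_force: [-0.4, -0.3, -2.1]
gripper_width: 0.0073
```

```bash
python3 - <<'E'
from h import *
from cell import sense,get_image
s=sense(); plan(s,[.45,-.2,.32],[180,0,-30]); print(s["joint_positions"])
d=get_image("wrist"); d["cam_to_world"]=wristT(d,s); cv2.imwrite("pics/w13.png",d["pixels"])
E
```

```text
pos [ 0.3584 -0.3029  0.2253] rot [179.85 -24.18   5.81] t 12.63 F [-0.4 -0.3 -2.1] w 0.0073
-> shift [ 0.1314 -0.0929 -0.045 ] rotvec [-0.1293 -0.4089  0.615 ] rows>= 4.007811263737093 5.999641986072816
[ 44.30295553  -2.99228051   4.23392902 123.85969227 -26.38950053
  47.49834332  70.3640828 ]
```

View pics/w13.png

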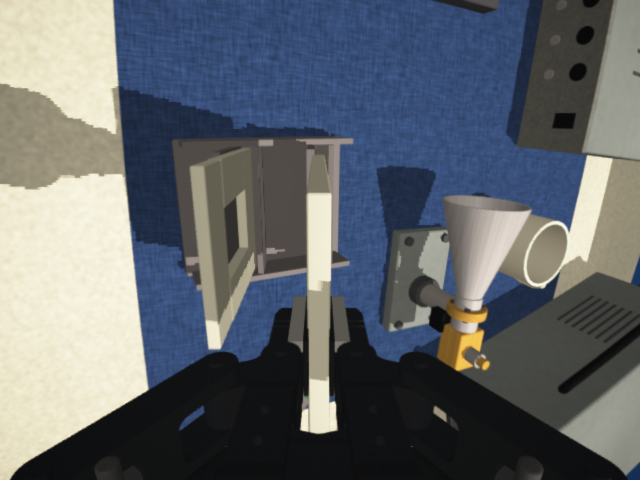

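```bash
python3 - <<'E'
from h import *
from cell import sense,get_image
s=sense(); plan(s,[.36,-.3,.32],[180,-24,5.8]); plan(s,[.46,-.2,.32],[180,0,-40]); 
E
```

```text
pos [ 0.3586 -0.3038  0.2268] rot [179.72 -24.28   5.8 ] t 12.68 F [-0.7 -0.1  0.2] w 0.0071
-> shift [ 0.0399 -0.0033 -0.0843] rotvec [ 0.0049 -0.0049  0.0001] rows>= 2.2383444825031766 0.05556882057476505
pos [ 0.3586 -0.3038  0.2268] rot [179.72 -24.28   5.8 ] t 12.68 F [-0.7 -0.1  0.2] w 0.0071
-> shift [ 0.1399 -0.0929 -0.0397] rotvec [-0.1647 -0.4027  0.7861] rows>= 4.1366216145929355 7.190085373209506
```

>>> jog_arm(moves=[0.02,0,-0.035,0,0,0,0,0.04,-0.003,-0.07,-0.01,-0.03,0.05,0,0.06,-0.015,-0.084,-0.03,-0.09,0.16,0,0.08,-0.03,-0.08,-0.055,-0.15,0.28,0,0.1,-0.05,-0.07,-0.08,-0.21,0.4,0,0.12,-0.07,-0.06,-0.11,-0.27,0.52,0,0.13,-0.085,-0.05,-0.137,-0.335,0.65,0,0.14,-0.093,-0.04,-0.165,-0.403,0.786,0])

```text
time_s: 13.35
position: [0.4597, -0.1977, 0.3185]
tool_rot: [-177.7, -6.9, -26.0]
contact_force: [-0.3, 0.4, -1.3]
gripper_width: 0.0071
```

```bash
python3 - <<'E'
from h import *
from cell import sense,get_image
s=sense(); plan(s,[.584,-.0255,.3],[180,0,-87.06]);plan(s,[.584,-.0255,.23],[180,0,-87.06]); print(s["joint_positions"])
E
```

```text
pos [ 0.4597 -0.1977  0.3185] rot [-177.72   -6.86  -26.03] t 13.35 F [-0.3  0.4 -1.3] w 0.0071
-> shift [ 0.0337 -0.2082  0.031 ] rotvec [-0.0997 -0.087   1.0662] rows>= 5.111277518372324 8.597055783074344
pos [ 0.4597 -0.1977  0.3185] rot [-177.72   -6.86  -26.03] t 13.35 F [-0.3  0.4 -1.3] w 0.0071
-> shift [ 0.0253 -0.2054  0.1004] rotvec [-0.0997 -0.087   1.0662] rows>= 5.516446747116126 8.597055783074344
[ 36.22091414   0.12376094 -16.82667511 105.15476679  -1.55665955
  67.65853751  -5.99013577]
```

>>> jog_arm(moves=[0.003,-0.025,0.0,-0.012,-0.011,0.12,0,0.007,-0.05,0.0,-0.024,-0.022,0.24,0,0.01,-0.08,0.005,-0.036,-0.033,0.36,0,0.015,-0.11,0.01,-0.048,-0.044,0.48,0,0.02,-0.14,0.015,-0.06,-0.055,0.6,0,0.025,-0.17,0.02,-0.072,-0.066,0.72,0,0.03,-0.19,0.03,-0.084,-0.077,0.84,0,0.033,-0.207,0.035,-0.096,-0.084,0.96,0])

```text
time_s: 14.02
position: [0.583, -0.0258, 0.2939]
tool_rot: [-179.8, -0.4, -79.4]
contact_force: [0.1, -0.6, -2.3]
gripper_width: 0.0075
```

```bash
python3 - <<'E'
from h import *
from cell import sense,get_image
s=sense(); plan(s,[.584,-.0255,.22],[180,0,-87.06]); print(s["joint_positions"])
E
```

```text
pos [ 0.583  -0.0258  0.2939] rot [-179.82   -0.41  -79.42] t 14.02 F [ 0.1 -0.6 -2.3] w 0.0075
-> shift [-0.0006 -0.0008  0.0739] rotvec [-0.0035 -0.007   0.1333] rows>= 1.7731731375847035 1.0684753993476055
[ 17.63150117  14.66952281 -23.98812032  92.12395615   6.55123131
  74.31138082 -86.83821372]
```

>>> jog_arm(moves=[-0.0005,-0.001,0.02,-0.003,-0.007,0.07,0,-0.0005,-0.001,0.05,-0.003,-0.007,0.133,0,-0.0005,-0.001,0.07,-0.003,-0.007,0.133,0,-0.0005,-0.001,0.074,-0.003,-0.007,0.133,0,-0.0005,-0.001,0.074,-0.003,-0.007,0.133,0])

```text
time_s: 14.43
position: [0.5823, -0.0286, 0.2196]
tool_rot: [179.9, -0.1, -86.8]
contact_force: [0.7, -0.1, -2.8]
gripper_width: 0.0072
```

```bash
python3 - <<'E'
from h import *
from cell import sense,get_image
s=sense(); plan(s,[.584,-.0255,.22],[180,0,-87.06]); print(s["joint_positions"])
d=get_image("wrist"); d["cam_to_world"]=wristT(d,s); np.savez("w14.npz",**d);cv2.imwrite("pics/w14.png",d["pixels"])
d=get_image("top"); np.savez("top2.npz",**d);crop(d["pixels"],180,160,300,140,2,"pics/top2.png")
d=get_image("scene"); np.savez("scene2.npz",**d);crop(d["pixels"],180,100,200,150,4,"pics/scene2.png")
E
```

```text
pos [ 0.5823 -0.0286  0.2196] rot [ 1.799e+02 -8.000e-02 -8.684e+01] t 14.43 F [ 0.7 -0.1 -2.8] w 0.0072
-> shift [-0.003  -0.0018 -0.0004] rotvec [ 0.0017 -0.0014  0.0038] rows>= 0.08535291691423892 0.035084983933483346
[ 16.76168593  17.66430082 -22.59032035  97.74992062   7.40556447
  66.14244692 -94.72633205]
```

View pics/w14.png

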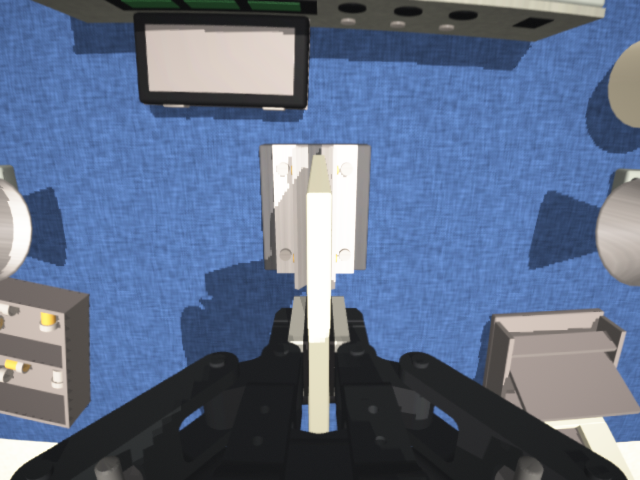

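View pics/scene2.png

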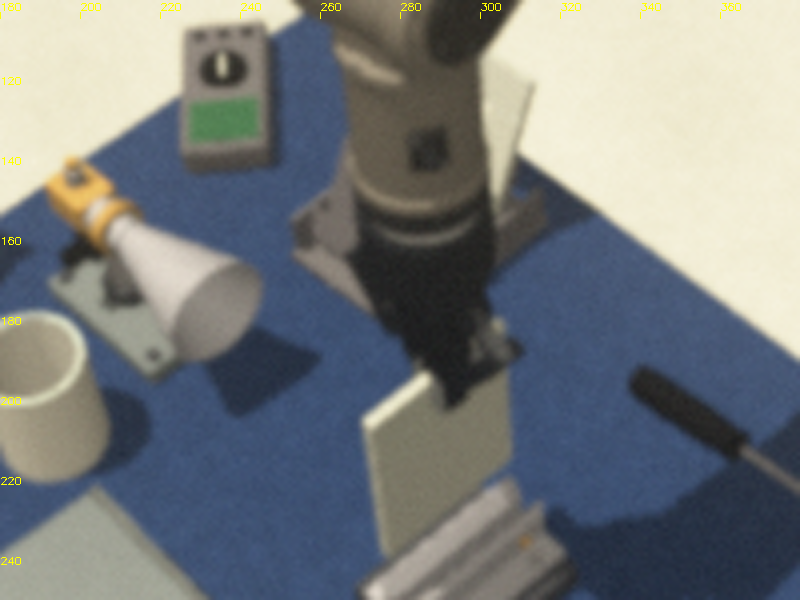

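```bash
python3 - <<'E'
from h import *
d=load("w14.npz");crop(d["pixels"],240,130,160,170,4,"pics/w14c.png")
E
```

```text
(no output)
```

View pics/w14c.png

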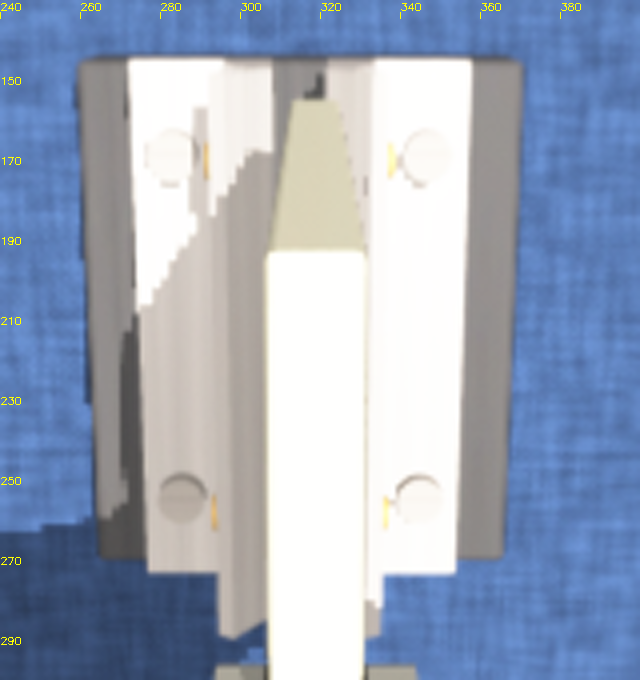

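```bash
python3 - <<'E'
from h import *
from cell import sense
np.set_printoptions(precision=4,suppress=True)
d=load("w14.npz");s=sense()
T=d["cam_to_world"]@np.linalg.inv(d["T_tool_cam"])
tool=lambda P:(P-T[:3,3])@T[:3,:3]
P=onz(d,[[260,145.5],[370.5,145.5],[366,269.5],[264,269.5]],.022);print(P,P.mean(0));Q=tool(P);print(Q,Q.mean(0))
B=onz(d,[[313,155],[323,155]],s["position"][2]-.1115);print(tool(B),B)
A=onz(d,[[306.5,192.5],[330,192.5]],s["position"][2]+.0285);print(tool(A),A)
print("slot far",tool(onz(d,[[308,145],[326.5,145]],.022)), tool(onz(d,[[306.5,145],[333,145]],.065)))
E
```

```text
[[ 0.6388  0.0262  0.022 ]
 [ 0.6441 -0.0716  0.022 ]
 [ 0.526  -0.0785  0.022 ]
 [ 0.5206  0.0214  0.022 ]] [ 0.5824 -0.0256  0.022 ]
[[-0.0519 -0.0598  0.1974]
 [ 0.0461 -0.0596  0.1976]
 [ 0.0465  0.0587  0.1977]
 [-0.0536  0.0586  0.1976]] [-0.0033 -0.0005  0.1976]
[[-0.0037 -0.0587  0.1076]
 [ 0.0029 -0.0587  0.1076]] [[ 0.6405 -0.0219  0.1119]
 [ 0.6409 -0.0284  0.1119]]
[[-0.0036 -0.0593 -0.0324]
 [ 0.0034 -0.0593 -0.0324]] [[ 0.6414 -0.0217  0.2519]
 [ 0.6417 -0.0286  0.2519]]
slot far [[-0.0094 -0.06    0.1975]
 [ 0.007  -0.06    0.1975]] [[-0.0093 -0.0625  0.1545]
 [ 0.0112 -0.0624  0.1545]]
```

Measured in the tool frame: the holder centre is at x −3.3 mm, y −0.5 mm. The panel is at x −0.3 mm, y −4 mm, with its top and bottom lined up. I'll correct by (−3, +3.5) mm and come lower.

>>> jog_arm(moves=[-0.003,0.0035,0.01,0.002,-0.001,0.003,0,-0.003,0.0035,0.025,0.002,-0.001,0.003,0,-0.003,0.0035,0.032,0.002,-0.001,0.003,0,-0.003,0.0035,0.032,0.002,-0.001,0.003,0,-0.003,0.0035,0.032,0.002,-0.001,0.003,0])

```text
time_s: 15.0
position: [0.5801, -0.0259, 0.1897]
tool_rot: [-179.7, -0.1, -87.0]
contact_force: [-0.1, -0.4, -1.0]
gripper_width: 0.007
```

```bash
python3 - <<'E'
from h import *
from cell import sense,get_image
s=sense(); plan(s,[.584,-.0255,.135],[180,0,-87.06])
d=get_image("wrist"); d["cam_to_world"]=wristT(d,s); np.savez("w15.npz",**d);cv2.imwrite("pics/w15.png",d["pixels"])
crop(d["pixels"],240,130,160,170,4,"pics/w15c.png")
E
```

```text
pos [ 0.5801 -0.0259  0.1897] rot [-1.7973e+02 -6.0000e-02 -8.7040e+01] t 15.0 F [-0.1 -0.4 -1. ] w 0.007
-> shift [-0.0003 -0.0037  0.0547] rotvec [-0.0048 -0.001   0.0004] rows>= 1.3152632620395832 0.03939651648289106
```

View pics/w15c.png

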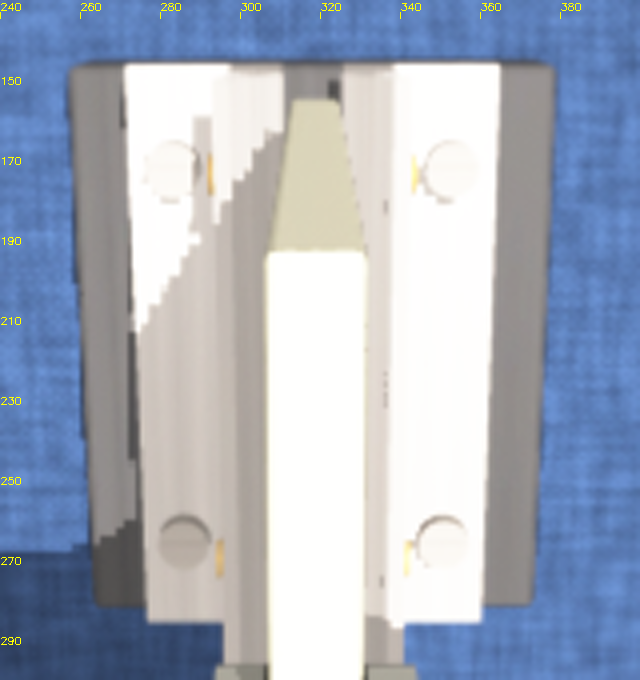

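The foot is centred at column 318 and the panel bottom at 318.2, so they are aligned. Lowering now.

>>> jog_arm(moves=[0,0,0.006,0,0,0,0,0,0,0.012,0,0,0,0,0,0,0.018,0,0,0,0,0,0,0.024,0,0,0,0,0,0,0.03,0,0,0,0,0,0,0.034,0,0,0,0,0,0,0.034,0,0,0,0])

```text
time_s: 15.63
position: [0.5795, -0.026, 0.1543]
tool_rot: [-179.8, -0.0, -87.0]
contact_force: [-0.5, -0.2, -2.1]
gripper_width: 0.0074
```

```bash
python3 - <<'E'
from h import *
from cell import sense,get_image
s=sense(); plan(s,[.584,-.0255,.135],[180,0,-87.06])
d=get_image("wrist"); cv2.imwrite("pics/w16.png",d["pixels"])
E
```

```text
pos [ 0.5795 -0.026   0.1543] rot [-1.7985e+02 -5.0000e-02 -8.7030e+01] t 15.63 F [-0.5 -0.2 -2.1] w 0.0074
-> shift [-0.0003 -0.0044  0.0193] rotvec [-0.0026 -0.0008  0.0006] rows>= 0.47522449281788065 0.022479902783365865
```

View pics/w16.png

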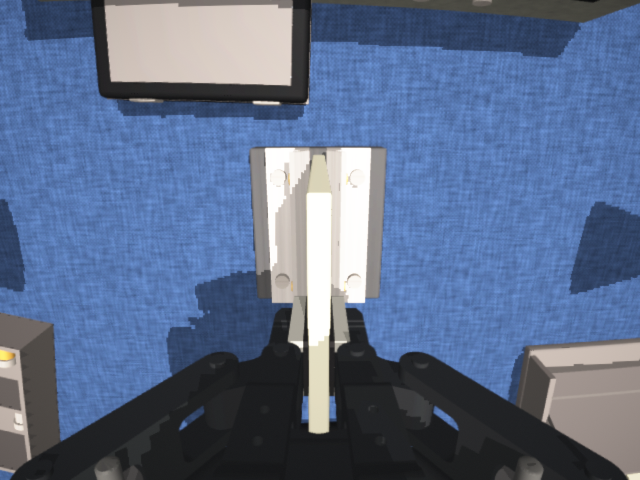

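>>> jog_arm(moves=[0,0,0.004,0,0,0,0,0,0,0.008,0,0,0,0,0,0,0.012,0,0,0,0,0,0,0.015,0,0,0,0,0,0,0.017,0,0,0,0,0,0,0.017,0,0,0,0])

```text
time_s: 16.18
position: [0.5801, -0.026, 0.1381]
tool_rot: [-179.8, -0.1, -87.0]
contact_force: [-0.0, 0.0, -2.9]
gripper_width: 0.0072
```

>>> jog_arm(moves=[0,0,0.001,0,0,0,0,0,0,0.002,0,0,0,0,0,0,0.002,0,0,0,0])

```text
time_s: 16.43
position: [0.5805, -0.0259, 0.1366]
tool_rot: [-179.7, -0.1, -87.0]
contact_force: [-0.3, 0.2, -1.8]
gripper_width: 0.0076
```

>>> jog_arm(moves=[0,0,0.001,0,0,0,0,0,0,0.002,0,0,0,0,0,0,0.002,0,0,0,0])

```text
time_s: 16.68
position: [0.5804, -0.0259, 0.1345]
tool_rot: [-179.7, -0.1, -87.0]
contact_force: [1.4, -0.4, -1.5]
gripper_width: 0.007
```

>>> jog_arm(moves=[0,0,0.001,0,0,0,0,0,0,0.002,0,0,0,0,0,0,0.002,0,0,0,0])

```text
time_s: 16.93
position: [0.5807, -0.0259, 0.1328]
tool_rot: [-179.7, -0.1, -87.0]
contact_force: [0.0, -0.3, -1.0]
gripper_width: 0.007
```

>>> jog_arm(moves=[0,0,0.001,0,0,0,0,0,0,0.001,0,0,0,0,0,0,0.001,0,0,0,0])

```text
time_s: 17.18
position: [0.5811, -0.0259, 0.1326]
tool_rot: [-179.6, -0.1, -87.0]
contact_force: [-1.6, -0.8, 4.9]
gripper_width: 0.0071
```

Force rose from −2 to +5 N and the descent stopped at 0.1326, so the panel is on the slot floor. I'll open gently, then withdraw straight up.

>>> jog_arm(moves=[0,0,-0.001,0,0,0,0,0,0,-0.001,0,0,0,0.12,0,0,-0.001,0,0,0,0.2,0,0,-0.001,0,0,0,0.3,0,0,-0.001,0,0,0,0.35,0,0,-0.001,0,0,0,0.35])

```text
time_s: 17.68
position: [0.5805, -0.0259, 0.1325]
tool_rot: [-179.7, -0.1, -87.0]
contact_force: [-0.6, -0.6, -0.1]
gripper_width: 0.0301
```

```bash
python3 - <<'E'
from h import *
from cell import sense,get_image
s=sense(); plan(s,[.584,-.0255,.3],[180,0,-87.06])
d=get_image("wrist"); cv2.imwrite("pics/w17.png",d["pixels"])
E
```

```text
pos [ 0.5805 -0.0259  0.1325] rot [-1.7972e+02 -6.0000e-02 -8.7030e+01] t 17.68 F [-0.6 -0.6 -0.1] w 0.0301
-> shift [-1.000e-04 -4.400e-03 -1.674e-01] rotvec [-0.0049 -0.001   0.0005] rows>= 4.0167194852070125 0.04009336224597928
```

View pics/w17.png

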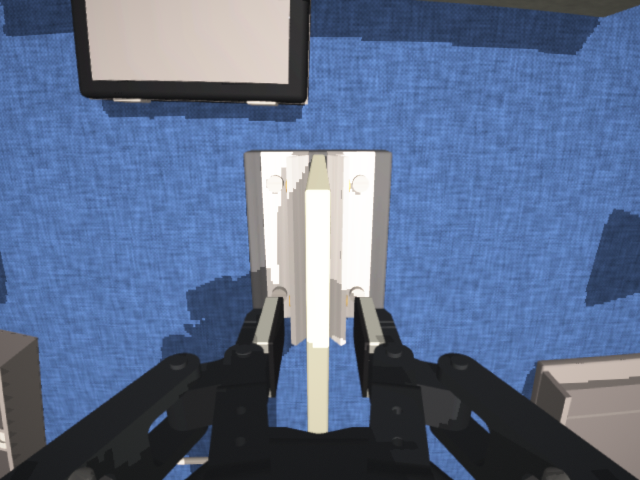

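The panel stands upright and clear of the pads on both sides (panel at columns 307–330, pads at 283 and 357).

>>> jog_arm(moves=[0,0,-0.02,0,0,0,0.35,0,0,-0.05,0,0,0,0.35,0,0,-0.08,0,0,0,0.35,0,0,-0.12,0,0,0,0.35,0,0.0,-0.16,0,0,0,0.35,0,0.04,-0.17,0,0,0,0.35,0,0.08,-0.17,0,0,0,0.35,0,0.1,-0.17,0,0,0,0.35])

```text
time_s: 18.4
position: [0.477, -0.0311, 0.3033]
tool_rot: [-179.7, -0.1, -87.0]
contact_force: [-0.6, -0.2, -0.7]
gripper_width: 0.0297
```

>>> jog_arm(moves=[0.03,0.03,-0.02,0,0,0,0.35,0.07,0.05,-0.02,0,0,0,0.35,0.11,0.05,-0.02,0,0,0,0.35,0.15,0.05,-0.02,0,0,0,0.35,0.19,0.05,-0.02,0,0,0,0.35,0.22,0.05,-0.02,0,0,0,0.35,0.22,0.05,-0.02,0,0,0,0.35])

```text
time_s: 18.98
position: [0.4393, -0.2613, 0.3217]
tool_rot: [-179.8, -0.3, -87.7]
contact_force: [-0.6, -0.8, -0.6]
gripper_width: 0.03
```

```bash
python3 - <<'E'
from h import *
from cell import sense,get_image
s=sense(); plan(s,[.584,-.0255,.3],[180,0,-87.06])
d=get_image("wrist"); d["cam_to_world"]=wristT(d,s);np.savez("w18.npz",**d);cv2.imwrite("pics/w18.png",d["pixels"])
d=get_image("top"); np.savez("top3.npz",**d);crop(d["pixels"],230,140,230,140,3,"pics/top3.png")
d=get_image("scene"); np.savez("scene3.npz",**d);crop(d["pixels"],220,170,160,150,4,"pics/scene3.png")
E
```

```text
pos [ 0.4393 -0.2613  0.3217] rot [-179.77   -0.26  -87.67] t 18.98 F [-0.6 -0.8 -0.6] w 0.03
-> shift [-0.2298 -0.1541  0.0212] rotvec [-0.004  -0.0046 -0.0106] rows>= 6.6541641461334695 0.0973795283168657
```

View pics/top3.png

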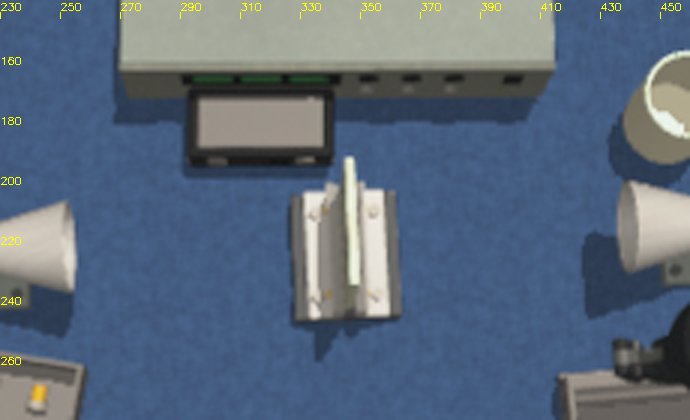

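View pics/scene3.png

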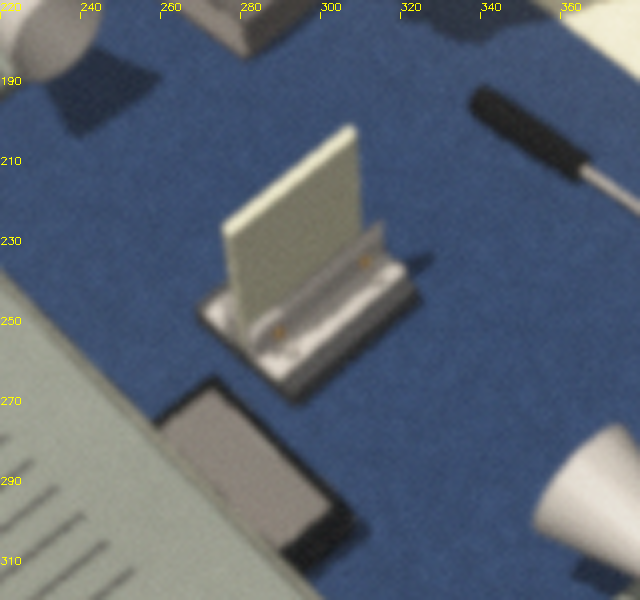

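View pics/w18.png

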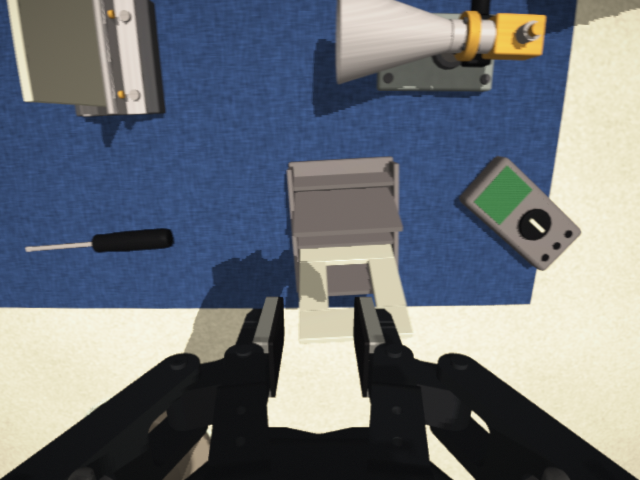

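```bash
python3 - <<'E'
from h import *
np.set_printoptions(precision=4,suppress=True)
d=load("top3.npz")
A=onz(d,[[346.4,192.3],[347.8,235]],.162);print("panel top",A,A.mean(0))
F=onz(d,[[327,205],[362,203.5],[363.5,245.5],[328,247]],.022);print("foot",F,F.mean(0))
C=onz(d,[[292.8,170.5],[341,170.5],[340.5,192],[293,192.3]],.04);print("case top",C,C.mean(0))
print("rims",onz(d,[[252.3,207],[254.5,237],[440.3,200.3],[440.3,230.3]],.095))
E
```

```text
panel top [[ 0.6395 -0.0218  0.162 ]
 [ 0.5276 -0.0261  0.162 ]] [ 0.5836 -0.0239  0.162 ]
foot [[ 0.6376  0.0278  0.022 ]
 [ 0.6433 -0.0719  0.022 ]
 [ 0.5223 -0.0764  0.022 ]
 [ 0.5167  0.0234  0.022 ]] [ 0.58   -0.0243  0.022 ]
case top [[ 0.7327  0.1264  0.04  ]
 [ 0.7345 -0.0108  0.04  ]
 [ 0.6716 -0.0099  0.04  ]
 [ 0.6689  0.1243  0.04  ]] [0.7019 0.0575 0.04  ]
rims [[ 0.6125  0.2298  0.095 ]
 [ 0.5303  0.2209  0.095 ]
 [ 0.6377 -0.2783  0.095 ]
 [ 0.5552 -0.2765  0.095 ]]
```

```bash
python3 -c "
from cell import job_done,sense
print(sense()['contact_force']);print(job_done())"
```

```text
[-0.00447838 -0.17937699  0.88048905]
the job is handed in; nothing more can be done
None
```

The bench is set up and the job is handed in at about 19 s of the 72 s allowed; no verdict was reported.

| Item | What I did | Last check |
|---|---|---|
| Case | Pushed back with two fingers until the push force roughly doubled, from 5 to 11 N, and the arm stopped | Gap to the supply's front about 0 mm, square to about 1° |
| Holder | Gripped over the lips, slid midway between the horns and turned | Centre measured at (0.580–0.582, −0.025) m against a target of (0.584, −0.0255) m; within about 1° of square |
| Plain panel | Pulled out along its own axis, turned upright and lowered until the force rose at the slot floor, then released | Stands upright; top edge within about 0.5 mm of the slot's centre line and 2–4 mm along it |

- **Bystanders:** The window panel, meter and screwdriver look unmoved in the last wrist view. I did not measure any bystander's displacement.
- **Robot:** It had withdrawn over the rack and was touching nothing; the contact force read below 1 N.
- **Disagreements:** The top and wrist cameras differ by 2–3 mm on the holder's position, and the horn spacing measured 504 mm against the stated 500 mm. The camera difference is well inside the 12 mm tolerance.

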